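# Load preset cutters into the tool carrier in running order

### The job

The three preset cutters in the plywood stand are lined up in the order in which the router will call them. Move them to the three free pockets of the grey steel carrier so that they stand there in the same order from left to right, as seen from the robot, passing over the pocket that holds the touch probe. Lower each one fully home without dropping it, and leave the probe where it is.

Things in the scene. Friction and masses are not known exactly. Their poses are not given: they have to be found in the camera images.
- face_mill: Face mill, cone down in the stand: wide round steel head, four brass-coloured inserts on top. Origin: centre of the flange's underside (at pocket mouth when home); z up. Flange 50 mm wide, 18 thick; cone (32 to 18 mm) and stud reach 66 mm below the origin. Head: cylinder 50 mm across, 28 to 62 above the origin, nothing above. Grip it 46 above the origin, fingertips above 18. 0.5-0.85 kg.
- end_mill: 12 mm end mill pointing up in a wide round collet chuck, cone down. Origin: centre of the flange's underside (at pocket mouth when home); z up. Flange 50 mm wide, 18 thick; cone (32 to 18 mm) and stud reach 66 mm below the origin. Chuck: cylinder 42 mm across, 18 to 58 above the origin; cutter ends at 88. Grip it 46 above the origin, fingertips above 18. 0.48-0.78 kg.
- drill: Thin 6 mm drill pointing up in a slim round collet chuck, cone down. Origin: centre of the flange's underside (at pocket mouth when home); z up. Flange 50 mm wide, 18 thick; cone (32 to 18 mm) and stud reach 66 mm below the origin. Chuck: cylinder 28 mm across, 18 to 58 above the origin; drill ends at 87. Grip it 46 above the origin, fingertips above 18. 0.4-0.65 kg.
- probe: Touch probe: black round body, thin white stylus, tiny red ball on top; stands cone down in one of the carrier's four pockets and stays there. Origin: centre of the flange's underside (at pocket mouth when home); z up. Flange 50 mm wide, 18 thick; cone (32 to 18 mm) and stud reach 66 mm below the origin. Body 45 mm across, 18 to 50 above the origin; ball ends at 87.
- stand_pocket_a: Stand pocket where the face mill stands at the start (left, middle or right: it varies): black plastic, 62 mm square, 36 mm round hole. Origin: centre of its mouth, 95 mm above the bench; x across the row (away from the robot), y along it (to the robot's left). Fixed. The stand: plywood, 92 x 252 mm, one row, pockets 72 mm apart, askew up to 7 degrees.
- stand_pocket_b: Stand pocket where the end mill stands at the start (left, middle or right: it varies): black plastic, 62 mm square, 36 mm round hole. Origin: centre of its mouth, 95 mm above the bench; x across the row (away from the robot), y along it (to the robot's left). Fixed. Stand and carrier: one behind the other, row centres 140 mm or more apart; either may be nearer.
- stand_pocket_c: Stand pocket where the drill stands at the start (left, middle or right: it varies): black plastic, 62 mm square, 36 mm round hole. Origin: centre of its mouth, 95 mm above the bench; x across the row (away from the robot), y along it (to the robot's left). Fixed. 
- carrier_pocket_1: One of the carrier's three free pockets (the probe has the fourth; where in the row varies): black plastic, 62 mm square, 36 mm round hole. Origin: centre of its mouth, 95 mm above the bench; x across the row (away from the robot), y along it (to the robot's left). Fixed. The carrier: grey steel, 92 x 368 mm over its end handles, one row of four, 72 mm apart, askew up to 7 degrees.
- carrier_pocket_2: One of the carrier's three free pockets (the probe has the fourth; where in the row varies): black plastic, 62 mm square, 36 mm round hole. Origin: centre of its mouth, 95 mm above the bench; x across the row (away from the robot), y along it (to the robot's left). Fixed. 
- carrier_pocket_3: One of the carrier's three free pockets (the probe has the fourth; where in the row varies): black plastic, 62 mm square, 36 mm round hole. Origin: centre of its mouth, 95 mm above the bench; x across the row (away from the robot), y along it (to the robot's left). Fixed. 
Not all that is in view belongs to the job. Leave any blue look-alike of the drill alone.

How it is judged:
By the outcome, as a careful person would: the job done as asked, in the order asked, and still so for the second after the job is handed in, with the robot touching nothing.
It also fails if it takes over 88 s, if anything falls off the work surface, if the arm or the gripper's body presses on something with over 40 N, if the wrist force passes 120 N, or if a joint passes its speed limit or range.

### The arm

A 6-joint arm with a two-finger parallel gripper is mounted at the origin on the work surface. World frame = base frame: x ahead of the robot, y to its left, z up, the work surface at z = 0. Lengths are in m, angles in rad, forces in N, time in s.
With the tool pointing down it reaches from about 0.275 to 0.75 m from the base axis. Payload 10.2 kg.
Tool frame: the origin (TCP) lies between the finger pads; the fingertips stand 17 mm ahead of it and the grasp point (between the pads) lies 2 mm behind it; z points along the fingers, y is the direction in which the jaws open and shut (so a half turn about z gives the same grasp; the last joint's range is limited). The gripper opens to 85 mm and grips with 20 to 120 N. Pads are 22 mm wide; open, the fingers measure 114 mm over their backs; the gripper's body (76 mm by 85 mm) begins 54 mm behind the grasp point. The pads swing forward as they close: fully open they stand 13 mm farther back than shut.
Start: joints at [0.939, 0.313, 1.498, -0, 1.331, -0.223], TCP at [0.209, 0.482, 0.248] pointing down, gripper open.
Joint ranges: [-2.94, 2.94], [-0.97, 2.17], [0.19, 2.56], [-1.23, 4.37], [0.02, 3.11], [-2.88, 2.88]. Speed limits (rad/s): [2.39, 2.39, 3.01, 3.14, 3.14, 3.14].

### API

Orientations are given as a 3x3 rotation matrix whose columns are the frame's x, y, z axes.
In Python, from rig import manip gives the robot as it stands.
- The arm moves only by the tool step_arm, never from a script. Its argument "rows" is text: rows parted by semicolons, each of 5 numbers parted by spaces: the opening, from 0 (shut) to 1 (fully open), then the shift along the tool's x, y, z in mm, then the turn about the tool's z in degrees. A call has 1 to 12 rows; each row shifts and turns the pose as measured when the row begins, along the tool's axes as they then stand; what a row does not reach is not made up. A row lasts 1/10 s, in which the tool goes at most 50 mm and 8.59 degrees, less where a joint would pass 70% of its speed; a pose out of reach is approached as far as the arm can. A call with a gripper value outside its range is refused whole. The fingers move at their own pace and stop on an object; "grip_force" is the grip in N (left out, the last holds). Time passes only in rows, so rows that do not move let the fingers close. It gives the time, the measured TCP pose, the force and the opening at its end, in the units of the state.
- manip.observe(): the state, without advancing time (a new reading comes with each control period).
- manip.grab_frame(name): name is "scene" or "top" or "wrist"; returns the picture (420x560x3 uint8, red, green, blue); there is no depth.
- manip.camera_params(name): a dict with "vfov" (degrees; the focal length in pixels is half the picture's height over the tangent of half this angle, whatever the lens; pixels are square), "cx", "cy" (the principal point, pixels), "T" (4x4, takes a point from camera to world coordinates); the wrist camera has in their place "T_tool_cam" (4x4, takes a point from camera to tool coordinates, whose origin is the TCP and whose axes are the flange's). Camera axes: x right, y down, z forward; pixel columns grow to the right and rows downward; lengths in m; the calibration is good to about 2 mm. A picture is of the moment at which its call begins: read the wrist's pose just before it. camera_params takes no time and is no camera call.
- manip.finish_job(): hands the job in, once; it reports no verdict.
The state is a dict: "time_s": time; "joint_pos": joint angles; "qvel": joint speeds; "joint_torque": joint torques, N m; "ee_pos": TCP position; "tcp_rot": TCP orientation; "wrist_force": force on the tool from outside, world axes, zero at the start; "ft_torque": the same for the moment, N m; "gripper_width": finger opening in m.
Only numpy, scipy, OpenCV 4.12 (cv2) and the standard library are available. Lean on these libraries where they do the work, as an engineer would, in place of code of your own. Each camera call takes 0.05 s, during which the arm holds its last target.

## Working session

There is one attempt and no reset: what is moved stays moved. The work goes in short steps, Python scripts to look and compute and a tool call to move; the robot and the scene stay as the last step left them, time stands still between calls to the robot, and variables do not carry over. Pictures are saved under pics/ and viewed, and the job is handed in when it is done.

Besides the shell and the picture viewer there is one more tool, called after ">>>" as name(argument=value, ...) on one line, values as JSON. step_arm: Moves the arm, as the interface text tells. Its arguments: {"type":"object","properties":{"rows":{"type":"string"},"grip_force":{"type":"number"}},"required":["rows"]}

```bash
mkdir -p pics
python3 - <<'E'
from rig import manip
import cv2
s=manip.observe()
for k,v in s.items(): print(k,v)
for n in ["scene","top","wrist"]:
    print(n,manip.camera_params(n))
    cv2.imwrite(f"pics/{n}0.png",manip.grab_frame(n)[:,:,::-1])
E
```

```text
time_s 0.0
joint_pos [ 9.38628243e-01  3.13466333e-01  1.49842483e+00 -7.99131505e-06
  1.33103317e+00 -2.23410922e-01]
qvel [-0.00022236  0.00015822  0.00211426  0.00337305  0.00176401 -0.00081973]
joint_torque [ 5.49465403e-04 -4.12264252e+01 -2.59746748e+01 -1.74322222e-04
  4.08560285e-03 -7.70663405e-06]
ee_pos [0.20854499 0.481543   0.24773133]
tcp_rot [[-9.17616165e-01  3.97466934e-01 -7.80618281e-04]
 [ 3.97467597e-01  9.17615576e-01 -1.07891406e-03]
 [ 2.87474831e-04 -1.30029945e-03 -9.99999113e-01]]
wrist_force [ 0.22868593 -0.08961518 -0.11356814]
ft_torque [-0.04654911  0.02706068  0.02349668]
gripper_width 0.08506058664583242
scene {'vfov': 52.492541290288614, 'cx': 283.60783226903885, 'cy': 212.43855940822837, 'T': array([[-0.12518139,  0.7099532 , -0.69303396,  1.17639319],
       [ 0.99208873,  0.08291012, -0.09426484,  0.10909944],
       [-0.0094641 , -0.69935139, -0.71471537,  0.6864514 ],
       [ 0.        ,  0.        ,  0.        ,  1.        ]])}
top {'vfov': 55.923607406753206, 'cx': 274.1691914020984, 'cy': 207.3959736015161, 'T': array([[-0.01584575, -0.99916183,  0.03774324,  0.58704996],
       [-0.99951919,  0.01482266, -0.02723394,  0.02498286],
       [ 0.02665166, -0.03815663, -0.99891629,  0.82005626],
       [ 0.        ,  0.        ,  0.        ,  1.        ]])}
wrist {'vfov': 60.804188304875076, 'cx': 282.97198464245054, 'cy': 210.9018899667595, 'T_tool_cam': array([[-3.36646150e-04, -9.63314016e-01, -2.68376588e-01,
         6.74557558e-02],
       [ 9.99999943e-01, -3.23462602e-04, -9.33392639e-05,
        -8.31458685e-04],
       [ 3.10523180e-06, -2.68376604e-01,  9.63314070e-01,
        -1.25412116e-01],
       [ 0.00000000e+00,  0.00000000e+00,  0.00000000e+00,
         1.00000000e+00]])}
```

View pics/scene0.png

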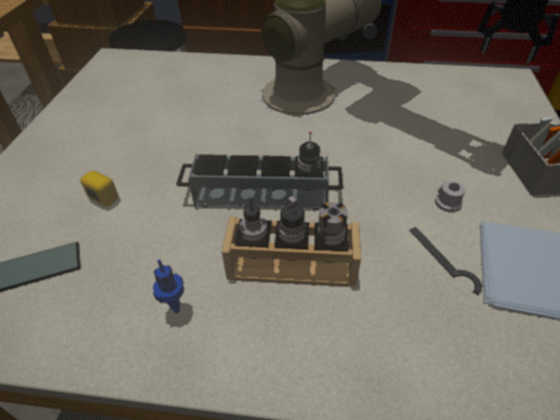

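View pics/top0.png

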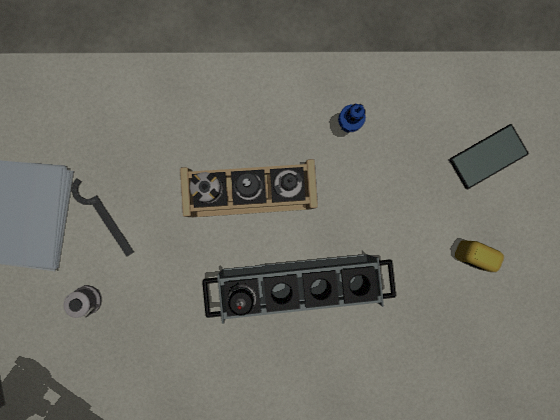

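View pics/wrist0.png

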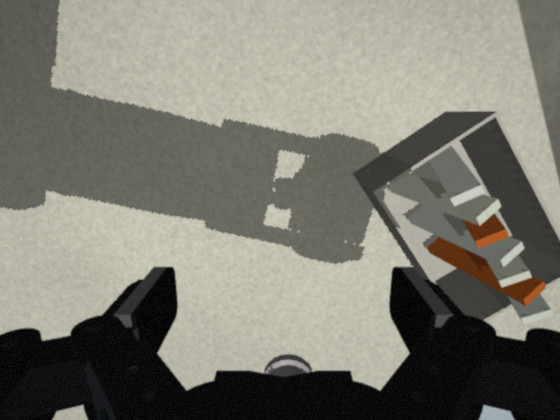

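Run:
```python
import cv2,numpy as np
t=cv2.imread("pics/top0.png")
cv2.imwrite("pics/top0z.png",cv2.resize(np.clip(t[145:325,170:410].astype(float)*1.6,0,255).astype(np.uint8),None,fx=3.3,fy=3.3,interpolation=cv2.INTER_CUBIC))
t=cv2.imread("pics/scene0.png")
cv2.imwrite("pics/scene0z.png",cv2.resize(np.clip(t[130:290,170:380].astype(float)*1.5,0,255).astype(np.uint8),None,fx=3.7,fy=3.7,interpolation=cv2.INTER_CUBIC))
```

```text
(no output)
```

View pics/top0z.png

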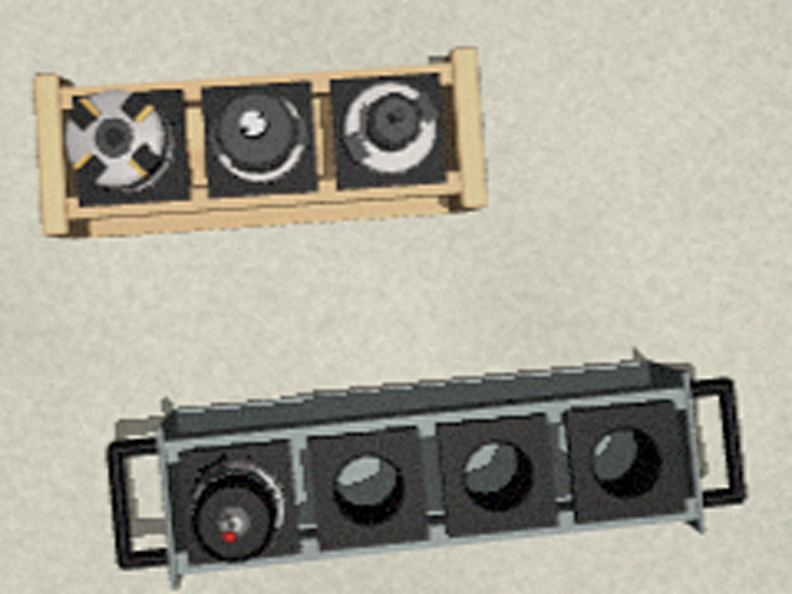

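View pics/scene0z.png

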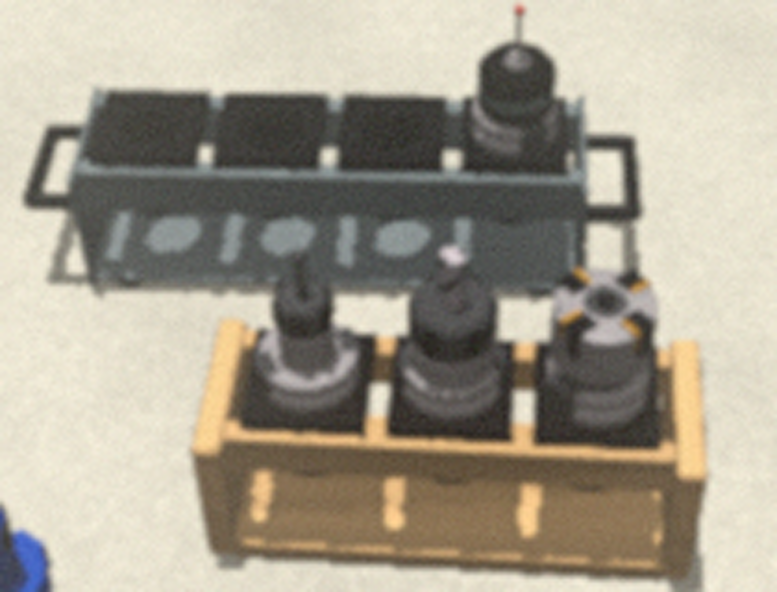

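```bash
cat > h.py <<'E'
import numpy as np,cv2
from rig import manip
def cam(name,s=None):
    p=manip.camera_params(name); f=210/np.tan(np.radians(p["vfov"])/2)
    if name=="wrist":
        W=np.eye(4);W[:3,:3]=s["tcp_rot"];W[:3,3]=s["ee_pos"];T=W@p["T_tool_cam"]
    else:T=p["T"]
    return dict(f=f,cx=p["cx"],cy=p["cy"],T=T)
def ray(c,uv):
    d=np.array([(uv[0]-c["cx"])/c["f"],(uv[1]-c["cy"])/c["f"],1.]);d=c["T"][:3,:3]@d
    return c["T"][:3,3],d/np.linalg.norm(d)
def onplane(c,uv,z):
    o,d=ray(c,uv);return o+d*(z-o[2])/d[2]
def proj(c,P):
    q=c["T"][:3,:3].T@(np.asarray(P)-c["T"][:3,3]);return np.array([c["cx"]+c["f"]*q[0]/q[2],c["cy"]+c["f"]*q[1]/q[2]])
def tri(rays):
    A=np.zeros((3,3));b=np.zeros(3)
    for o,d in rays:
        M=np.eye(3)-np.outer(d,d);A+=M;b+=M@o
    P=np.linalg.solve(A,b)
    return P,[np.linalg.norm((np.eye(3)-np.outer(d,d))@(P-o)) for o,d in rays]
def snap(name,fn):
    s=manip.observe();im=manip.grab_frame(name)[:,:,::-1].copy()
    cv2.imwrite("pics/"+fn+".png",im);np.save("pics/"+fn+".npy",{"pos":s["ee_pos"],"rot":s["tcp_rot"]},allow_pickle=True)
    return im,s
def load(fn):
    im=cv2.imread("pics/"+fn+".png");d=np.load("pics/"+fn+".npy",allow_pickle=True).item()
    return im,cam("wrist",{"ee_pos":d["pos"],"tcp_rot":d["rot"]})
E
python3 - <<'E'
from h import *
im=cv2.imread("pics/top0.png");c=cam("top")
g=im.max(2);m=(g<48).astype(np.uint8)
m[:140]=0;m[330:]=0;m[:,:175]=0;m[:,400:]=0
n,l,st,ce=cv2.connectedComponentsWithStats(m)
for i in range(1,n):
    if st[i,4]>150:
        r=cv2.minAreaRect(np.argwhere(l==i)[:,::-1].astype(np.float32))
        print(st[i],r,onplane(c,r[0],.095))
# hand-read corners of stand squares (zoom px)
for q in [[(72,92),(188,90),(190,202),(78,206)],[(202,86),(312,82),(318,190),(207,195)],[(330,80),(442,74),(447,184),(336,190)],
 [(168,455),(290,440),(300,550),(180,563)],[(303,437),(420,426),(432,538),(315,550)],[(433,425),(553,412),(562,525),(443,537)],[(567,408),(684,398),(693,510),(577,522)]]:
    Z=[onplane(c,(170+u/3.3,145+v/3.3),.095) for u,v in q];P=np.mean(Z,0);print(P.round(4),[round(np.linalg.norm(Z[i]-Z[i-1]),3) for i in range(4)])
E
```

```text
[266 167  43  35 536] ((287.01995849609375, 184.29869079589844), (32.79386520385742, 40.44355392456055), 86.18592071533203) [ 0.65663185 -0.01911727  0.095     ]
[228 170  38  35 593] ((246.8119659423828, 186.67921447753906), (32.99342346191406, 36.11981964111328), 86.18592071533203) [0.65323144 0.05482857 0.095     ]
[192 172  36  36 512] ((208.9809112548828, 189.24217224121094), (33.205326080322266, 35.901641845703125), 85.76361083984375) [0.64945741 0.12401251 0.095     ]
[219 255 159  24 455] ((298.02972412109375, 265.7970275878906), (8.756327629089355, 158.90744018554688), 84.2894058227539) [ 0.5070075  -0.03670703  0.095     ]
[379 260  17  39 249] ((387.15850830078125, 278.42681884765625), (38.430179595947266, 12.589195251464844), 83.6598129272461) [ 0.4808584  -0.20024242  0.095     ]
[ 220  266  161   50 4427] ((300.09014892578125, 290.6408386230469), (35.965911865234375, 158.55096435546875), 83.93821716308594) [ 0.46186614 -0.03965214  0.095     ]
[203 278  18  39 286] ((211.02731323242188, 296.948974609375), (38.88286590576172, 14.962357521057129), 84.47245788574219) [0.45382288 0.122196   0.095     ]
[0.6486 0.1221 0.095 ] [np.float64(0.063), np.float64(0.064), np.float64(0.062), np.float64(0.062)]
[0.6528 0.0513 0.095 ] [np.float64(0.061), np.float64(0.061), np.float64(0.06), np.float64(0.062)]
[ 0.6554 -0.0206  0.095 ] [np.float64(0.062), np.float64(0.063), np.float64(0.062), np.float64(0.062)]
[0.4524 0.0679 0.095 ] [np.float64(0.059), np.float64(0.068), np.float64(0.06), np.float64(0.066)]
[ 0.4587 -0.0055  0.095 ] [np.float64(0.062), np.float64(0.065), np.float64(0.062), np.float64(0.065)]
[ 0.4644 -0.0777  0.095 ] [np.float64(0.062), np.float64(0.067), np.float64(0.062), np.float64(0.066)]
[ 0.4713 -0.1517  0.095 ] [np.float64(0.063), np.float64(0.066), np.float64(0.062), np.float64(0.065)]
```

>>> step_arm(rows="1 0 0 -10 8;1 0 0 -10 8;1 0 0 -10 8;1 0 0 -10 8;1 0 0 -10 8;1 0 0 -10 8;1 0 0 0 8;1 0 0 0 8;1 0 0 0 0")

```text
time_s: 1.05
ee_pos: [0.2081, 0.481, 0.3079]
tcp_rot: [[-0.0, 1.0, -0.004], [1.0, 0.0, -0.005], [-0.005, -0.004, -1.0]]
wrist_force: [-0.2, 0.5, -0.4]
gripper_width: 0.0853
```

>>> step_arm(rows="1 -32 28 0 0;1 -32 28 0 0;1 -32 28 0 0;1 -32 28 0 0;1 -32 28 0 0;1 -32 28 0 0;1 -32 28 0 0;1 -32 28 0 0;1 -32 28 0 0;1 -32 28 0 0;1 -32 28 0 0;1 -20 28 0 0")

```text
time_s: 2.25
ee_pos: [0.5622, 0.1048, 0.3058]
tcp_rot: [[-0.059, 0.998, -0.008], [0.998, 0.059, -0.006], [-0.006, -0.008, -1.0]]
wrist_force: [-0.5, 1.0, 0.3]
gripper_width: 0.0849
```

Run:
```python
from h import *
im,s=snap("wrist","w1");print(s["time_s"],s["ee_pos"],s["tcp_rot"].round(4).tolist(),s["qvel"].round(3))
```

```text
2.25 [0.56220544 0.10475825 0.30580776] [[-0.0595, 0.9982, -0.0077], [0.9982, 0.0594, -0.0062], [-0.0057, -0.0081, -1.0]] [-0.337  0.598 -0.833  0.009  0.23  -0.385]
```

View pics/w1.png

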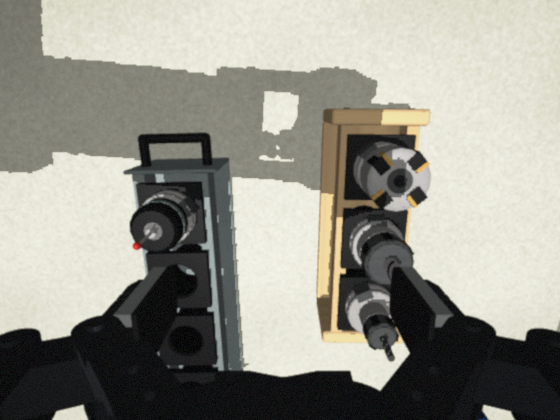

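>>> step_arm(rows="1 -40 -5 0 0;1 -40 -5 0 0;1 -40 -5 0 0;1 -40 -5 0 0;1 0 0 0 0;1 0 0 0 0")

```text
time_s: 2.9
ee_pos: [0.5557, -0.0659, 0.3022]
tcp_rot: [[-0.08, 0.997, -0.013], [0.997, 0.08, -0.006], [-0.005, -0.013, -1.0]]
wrist_force: [-0.6, 0.7, 0.3]
gripper_width: 0.0857
```

Run:
```python
from h import *
im,s=snap("wrist","w2");print(s["time_s"],s["ee_pos"],s["tcp_rot"].round(4).tolist(),s["qvel"].round(3))
```

```text
2.9 [ 0.55565141 -0.06592837  0.30221241] [[-0.0798, 0.9967, -0.0129], [0.9968, 0.0797, -0.0056], [-0.0045, -0.0133, -0.9999]] [-0.036  0.006 -0.    -0.012 -0.002 -0.043]
```

View pics/w2.png

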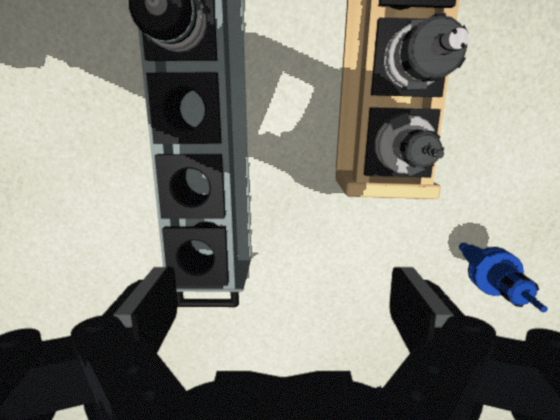

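>>> step_arm(rows="1 -40 0 0 0;1 -40 0 0 0;1 -30 0 0 0;1 0 0 0 0;1 0 0 0 0")

```text
time_s: 3.45
ee_pos: [0.5664, -0.1725, 0.3024]
tcp_rot: [[-0.097, 0.995, -0.013], [0.995, 0.097, -0.005], [-0.003, -0.013, -1.0]]
wrist_force: [-0.6, -0.1, 0.5]
gripper_width: 0.0855
```

Run:
```python
from h import *
im,s=snap("wrist","w3");print(s["time_s"],s["ee_pos"],s["tcp_rot"].round(4).tolist(),s["qvel"].round(3))
```

```text
3.45 [ 0.56638685 -0.17251379  0.30237112] [[-0.0968, 0.9952, -0.0131], [0.9953, 0.0967, -0.0046], [-0.0033, -0.0135, -0.9999]] [-0.007  0.012 -0.006 -0.006 -0.003 -0.016]
```

View pics/w3.png

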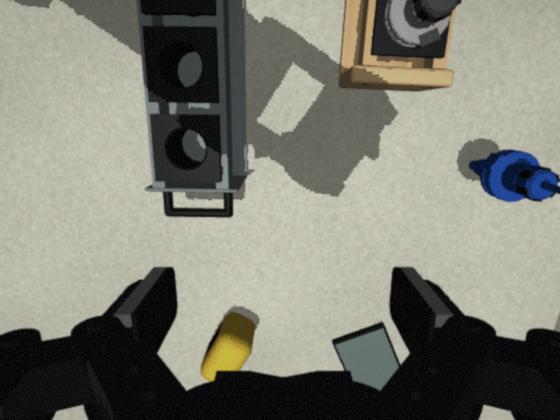

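```bash
cat > sq.py <<'E'
from h import *
def squares(fn,thr=45,amin=1500,amax=9000):
    im,c=load(fn);g=im.max(2);m=(g<thr).astype(np.uint8);m[300:]=0
    m=cv2.morphologyEx(m,cv2.MORPH_OPEN,np.ones((5,5)))
    out=[];cs,_=cv2.findContours(m,cv2.RETR_EXTERNAL,cv2.CHAIN_APPROX_NONE)
    for k in cs:
        h=cv2.convexHull(k);a=cv2.contourArea(h)
        if a<amin or a>amax: continue
        r=cv2.approxPolyN(h,4,ensure_convex=True).reshape(-1,2).astype(float)
        out.append(r)
    return im,c,out
if __name__=="__main__":
    import sys
    for fn in sys.argv[1:]:
        im,c,o=squares(fn)
        for r in o:
            Z=[onplane(c,p,.095) for p in r]
            print(fn,r.round(0).tolist(),np.mean(Z,0).round(4),[round(float(np.linalg.norm(Z[i]-Z[i-1])),3) for i in range(4)])
            cv2.polylines(im,[r.astype(np.int32).reshape(-1,1,2)],True,(0,255,0),1)
        cv2.imwrite("pics/"+fn+"_sq.png",im)
E
python3 sq.py w2 w3; python3 -c "
import cv2,numpy as np
a=cv2.imread('pics/w2_sq.png')[:310,120:480];b=cv2.imread('pics/w3_sq.png')[:310,120:480];cv2.imwrite('pics/sq1.png',cv2.resize(np.hstack([a,b]),(798,344)))"
```

```text
w2 [[222.0, 260.0], [181.0, 299.0], [142.0, 299.0], [183.0, 236.0]] [ 0.4574 -0.168   0.095 ] [0.045, 0.063, 0.041, 0.085]
w2 [[411.0, 109.0], [392.0, 176.0], [364.0, 174.0], [369.0, 107.0]] [ 0.6416 -0.0203  0.095 ] [0.037, 0.061, 0.026, 0.06]
w2 [[218.0, 72.0], [221.0, 143.0], [153.0, 143.0], [146.0, 72.0]] [ 0.4596 -0.0049  0.095 ] [0.063, 0.061, 0.063, 0.061]
w2 [[217.0, 60.0], [145.0, 61.0], [142.0, 37.0], [215.0, 22.0]] [0.4552 0.047  0.095 ] [0.03, 0.063, 0.019, 0.064]
w2 [[203.0, 0.0], [179.0, 39.0], [146.0, 39.0], [120.0, 0.0]] [0.4403 0.0655 0.095 ] [0.069, 0.037, 0.028, 0.035]
w3 [[265.0, 116.0], [188.0, 176.0], [155.0, 154.0], [179.0, 114.0]] [ 0.4806 -0.1402  0.095 ] [0.077, 0.092, 0.036, 0.044]
w3 [[446.0, 36.0], [443.0, 58.0], [371.0, 55.0], [377.0, -5.0]] [ 0.6578 -0.0358  0.095 ] [0.068, 0.017, 0.062, 0.046]
w3 [[215.0, 0.0], [219.0, 102.0], [150.0, 118.0], [140.0, 0.0]] [ 0.4652 -0.0705  0.095 ] [0.063, 0.081, 0.065, 0.095]
```

View pics/sq1.png

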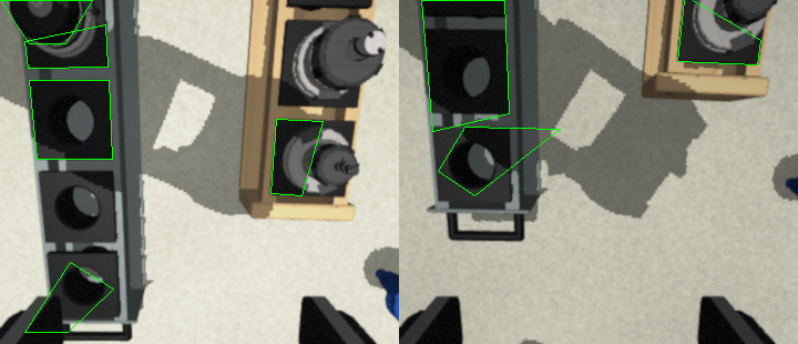

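Run:
```python
import cv2,numpy as np
def z(fn,x0,y0,x1,y1,o):
    a=cv2.imread(f'pics/{fn}.png')[y0:y1,x0:x1];a=np.clip(a.astype(float)*1.8,0,255).astype(np.uint8)
    a=cv2.resize(a,None,fx=4,fy=4,interpolation=cv2.INTER_CUBIC)
    cv2.imwrite(f'pics/{o}.png',a)
z('w2',130,60,270,210,'z1');z('w2',130,145,270,295,'z2');z('w2',340,10,480,160,'z3');z('w2',340,60,480,200,'z4');z('w3',130,0,270,125,'z5');z('w3',130,80,270,195,'z6')
a=[cv2.imread(f'pics/{k}.png') for k in ('z1','z2')]
```

```text
(no output)
```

View pics/z1.png

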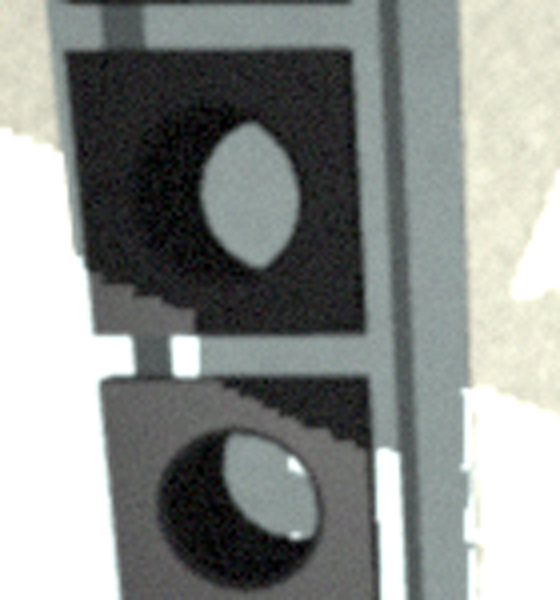

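View pics/z2.png

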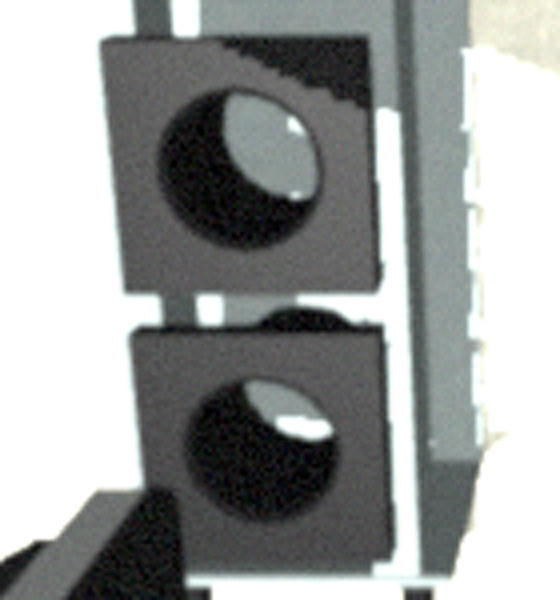

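View pics/z3.png

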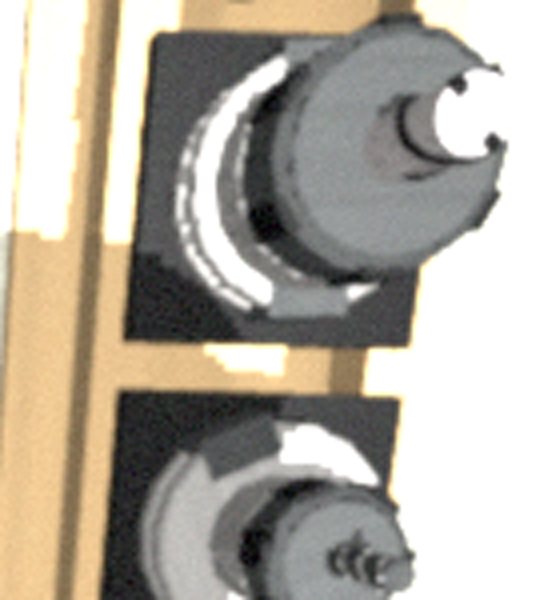

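View pics/z4.png

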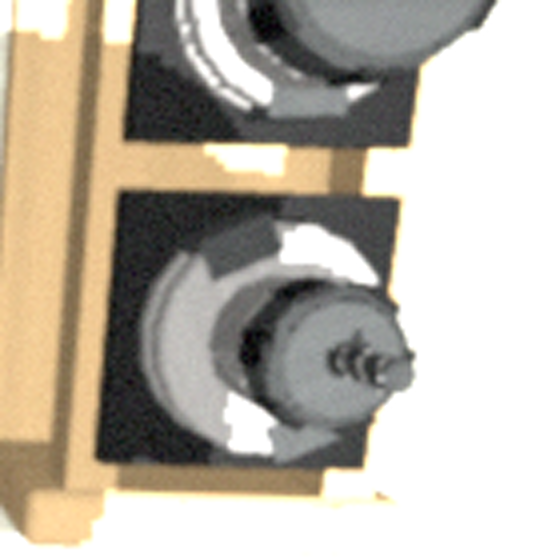

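View pics/z5.png

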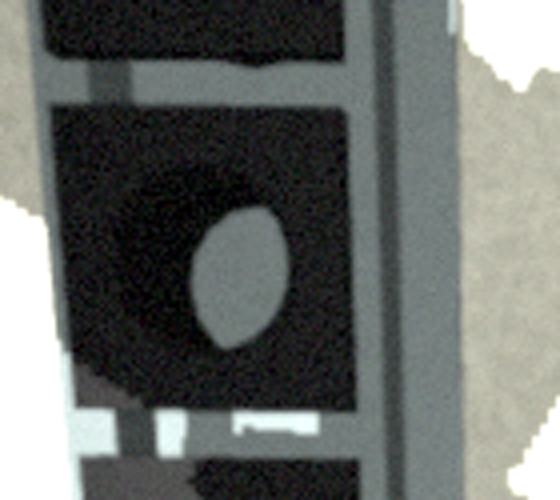

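View pics/z6.png

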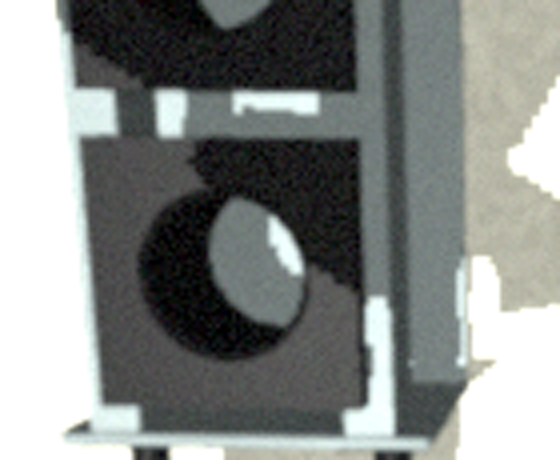

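Run:
```python
from h import *
def conv(l,x0,y0): return [(x0+u/4,y0+v/4) for u,v in l]
_,c2=load("w2");_,c3=load("w3");ct=cam("top")
P3a=conv([(102,40),(368,37),(381,292),(126,294)],130,145);P3b=conv([(52,107),(346,108),(355,410),(75,410)],130,0)
P4a=conv([(132,330),(382,325),(394,570),(155,570)],130,145);P4b=conv([(82,138),(358,138),(368,408),(98,408)],130,80)
P2a=conv([(66,52),(352,50),(365,332),(94,335)],130,60)
for n,a,b in (("P3",P3a,P3b),("P4",P4a,P4b)):
    for p,q in zip(a,b):
        X,e=tri([ray(c2,p),ray(c3,q)]);print(n,X.round(4),np.round(e,4))
    print(n,"w2",np.mean([onplane(c2,p,.095) for p in a],0).round(4),"w3",np.mean([onplane(c3,p,.095) for p in b],0).round(4))
print("P2",np.mean([onplane(c2,p,.095) for p in P2a],0).round(4))
print("hole P3 w2",onplane(c2,(130+240/4,145+168/4),.095).round(4),"hole P4 w2",onplane(c2,(130+261/4,145+450/4),.095).round(4),"w3",onplane(c3,(130+222/4,80+275/4),.095).round(4))
D=[onplane(c2,p,.095) for p in conv([(118,190),(400,197),(362,467),(97,462)],340,60)]
print("drill",np.mean(D,0).round(4),[np.linalg.norm(D[i]-D[i-1]).round(4) for i in range(4)])
E_=[onplane(c2,p,.095) for p in conv([(155,32),(127,342),(410,345)],340,10)]
print("end",((E_[0]+E_[2])/2).round(4),np.linalg.norm(E_[0]-E_[1]).round(4),np.linalg.norm(E_[2]-E_[1]).round(4))
```

```text
P3 [ 0.4317 -0.0491  0.0923] [0.0002 0.0002]
P3 [ 0.4941 -0.0434  0.0921] [0.0001 0.0001]
P3 [ 0.4995 -0.1048  0.0939] [0.0001 0.0001]
P3 [ 0.4367 -0.1109  0.093 ] [0.0003 0.0003]
P3 w2 [ 0.4662 -0.0766  0.095 ] w3 [ 0.466  -0.0773  0.095 ]
P4 [ 0.4369 -0.1214  0.0895] [0.0002 0.0002]
P4 [ 0.4993 -0.1153  0.0879] [0.0001 0.0001]
P4 [ 0.507  -0.175   0.1022] [0.0003 0.0003]
P4 [ 0.4451 -0.1814  0.1006] [0.0008 0.0008]
P4 w2 [ 0.4723 -0.1489  0.095 ] w3 [ 0.4719 -0.1489  0.095 ]
P2 [ 0.4599 -0.0053  0.095 ]
hole P3 w2 [ 0.4652 -0.0765  0.095 ] hole P4 w2 [ 0.4711 -0.1485  0.095 ] w3 [ 0.4709 -0.1487  0.095 ]
drill [ 0.6572 -0.0197  0.095 ] [np.float64(0.0612), np.float64(0.0626), np.float64(0.0607), np.float64(0.0618)]
end [0.6541 0.0522 0.095 ] 0.0616 0.0621
```

>>> step_arm(rows="1 28 21 0 0.5;1 28 21 0 0.5;1 28 21 0 0.5;1 28 21 0 0.5;1 28 21 0 0.5;1 0 0 0 0;1 0 0 0 0")

```text
time_s: 4.2
ee_pos: [0.6614, -0.0065, 0.3014]
tcp_rot: [[-0.067, 0.998, -0.013], [0.998, 0.067, -0.004], [-0.003, -0.013, -1.0]]
wrist_force: [-0.5, 0.1, -0.3]
gripper_width: 0.0853
```

Run:
```python
from h import *
im,s=snap("wrist","w4");print(s["time_s"],s["ee_pos"],s["tcp_rot"].round(4).tolist(),s["qvel"].round(3))
```

```text
4.2 [ 0.66143205 -0.00650823  0.30138987] [[-0.0671, 0.9977, -0.0127], [0.9977, 0.0671, -0.0042], [-0.0034, -0.013, -0.9999]] [ 0.051  0.011 -0.011  0.01   0.003  0.013]
```

View pics/w4.png

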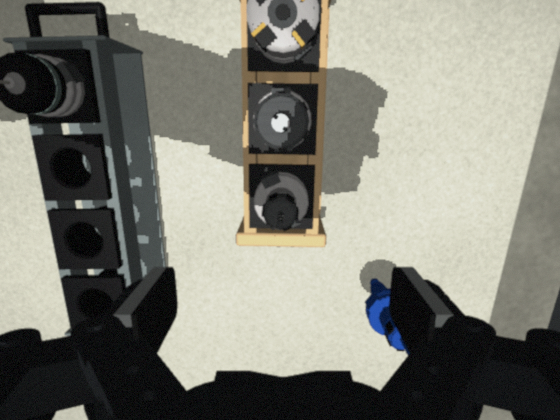

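Run:
```python
from h import *
im,c=load("w4")
for P in [(.6572,-.0197,.095),(.6541,.0522,.095),(.6510,.124,.095)]:
    print(proj(c,P).round(1),proj(c,(P[0],P[1],.183)).round(1))
a=np.clip(im[50:250,230:335].astype(float)*1.8,0,255).astype(np.uint8);cv2.imwrite("pics/w4z.png",cv2.resize(a,None,fx=3,fy=3,interpolation=cv2.INTER_CUBIC))
```

```text
[280.3 197.5] [278.  226.4]
[282.1 119.6] [280.1 123. ]
[284.   31.7] [282.7   1.1]
```

View pics/w4z.png

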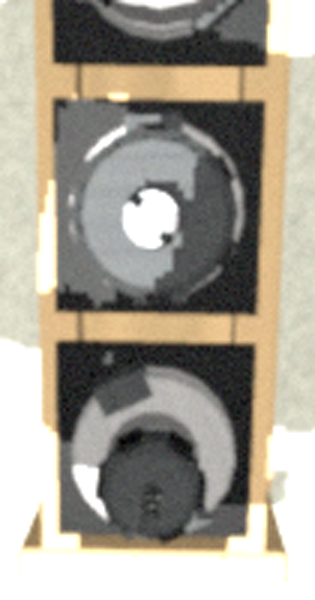

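>>> step_arm(rows="1 -6 -2 20 0.5;1 -5 -1 25 0.5;1 0 0 25 0.5;1 0 0 25 0;1 0 0 15 0;1 0 0 8 0;1 0 0 0 0;1 0 0 0 0")

```text
time_s: 5.05
ee_pos: [0.6547, -0.0218, 0.1838]
tcp_rot: [[-0.037, 0.999, -0.008], [0.999, 0.037, -0.005], [-0.005, -0.008, -1.0]]
wrist_force: [0.1, 0.1, -0.7]
gripper_width: 0.0851
```

>>> step_arm(rows="1 1 1 12 0;1 1 1 12 0;1 0 1 10 0;1 0 0 5 0;1 0 0 0 0;1 0 0 0 0")

```text
time_s: 5.65
ee_pos: [0.6581, -0.0198, 0.1429]
tcp_rot: [[-0.038, 0.999, -0.005], [0.999, 0.038, -0.006], [-0.006, -0.006, -1.0]]
wrist_force: [0.1, 0.3, 0.5]
gripper_width: 0.0858
```

Run:
```python
from h import *
im,s=snap("wrist","w5");print(s["time_s"],s["ee_pos"],s["tcp_rot"].round(4).tolist(),s["wrist_force"])
```

```text
5.65 [ 0.65806933 -0.01984888  0.14285563] [[-0.0377, 0.9993, -0.0055], [0.9993, 0.0376, -0.0059], [-0.0057, -0.0057, -1.0]] [0.06545242 0.33735633 0.48285075]
```

View pics/w5.png

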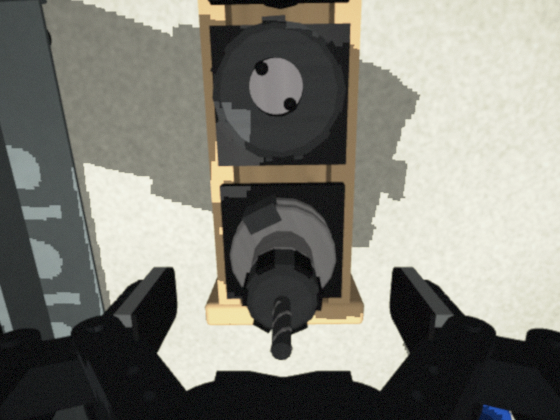

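>>> step_arm(rows="1 0 0 3.5 0;0.2 0 0 0 0;0.2 0 0 0 0;0.1 0 0 0 0;0 0 0 0 0;0 0 0 0 0;0 0 0 0 0;0 0 0 0 0;0 0 0 0 0", grip_force=60)

```text
time_s: 6.6
ee_pos: [0.6582, -0.02, 0.1405]
tcp_rot: [[-0.038, 0.999, -0.004], [0.999, 0.038, -0.006], [-0.006, -0.004, -1.0]]
wrist_force: [-1.2, -0.6, 0.9]
gripper_width: 0.0266
```

>>> step_arm(rows="0 0 0 0 0;0 0 0 -10 0;0 0 0 -15 0;0 0 0 -20 0;0 0 0 -20 0;0 0 0 -20 0;0 0 0 -10 0;0 0 0 0 0;0 0 0 0 0")

```text
time_s: 7.5
ee_pos: [0.6571, -0.0189, 0.2357]
tcp_rot: [[-0.038, 0.999, -0.014], [0.999, 0.038, -0.004], [-0.003, -0.014, -1.0]]
wrist_force: [-0.3, 0.1, -6.3]
gripper_width: 0.0264
```

Run:
```python
from h import *
im,s=snap("wrist","w6");print(s["time_s"],s["ee_pos"],s["tcp_rot"].round(4).tolist(),s["wrist_force"])
im=snap("scene","s6")
```

```text
7.5 [ 0.65709541 -0.01889787  0.23568   ] [[-0.0376, 0.9992, -0.0137], [0.9993, 0.0376, -0.004], [-0.0034, -0.0138, -0.9999]] [-0.3295074   0.1262975  -6.29854983]
```

View pics/w6.png

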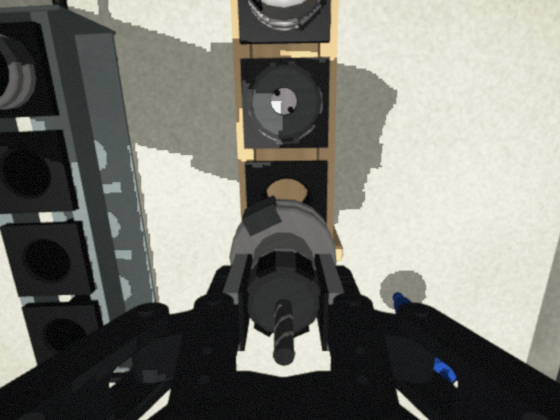

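View pics/s6.png

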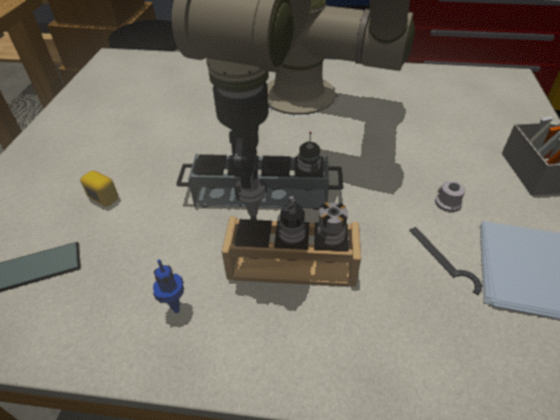

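Run:
```python
from h import *
c=cam("wrist",{"ee_pos":np.zeros(3),"tcp_rot":np.eye(3)})
t=np.linspace(0,2*np.pi,200)
for zz,r in((27.5,25),(45.5,25),(-12.5,14),(-41.5,3)):
    q=np.array([proj(c,(.001*r*np.cos(a),.001*r*np.sin(a),zz/1000)) for a in t]);print(zz,q.min(0).round(1),q.max(0).round(1),proj(c,(0,0,zz/1000)).round(1),(proj(c,(.001,0,zz/1000))-proj(c,(0,0,zz/1000))).round(2))
a=np.clip(cv2.imread("pics/w6.png")[180:370,215:355].astype(float)*2,0,255).astype(np.uint8);cv2.imwrite("pics/w6z.png",cv2.resize(a,None,fx=3,fy=3,interpolation=cv2.INTER_CUBIC))
```

```text
27.5 [228.9 209.4] [337.2 309.8] [283.1 261.7] [-0.   -2.01]
45.5 [234.  199.8] [332.1 291.7] [283.  247.4] [-0.   -1.84]
-12.5 [243.6 271.1] [322.8 341.6] [283.2 307.4] [-0.   -2.52]
-41.5 [272.5 353.5] [294.2 372. ] [283.4 362.8] [-0.   -3.09]
```

View pics/w6z.png

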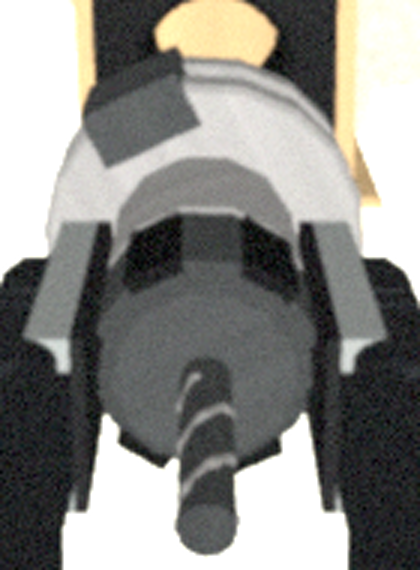

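>>> step_arm(rows="0 -7 -10 -5 0;0 -14 -22 -5 0;0 -18 -28 0 0;0 -18 -28 0 0;0 -18 -28 0 0;0 -18 -28 0 0;0 -12 -18 0 0;0 -6 -8 0 0;0 0 0 0 0;0 0 0 0 0")

```text
time_s: 8.6
ee_pos: [0.4835, -0.1384, 0.2407]
tcp_rot: [[-0.039, 0.999, -0.026], [0.999, 0.039, 0.001], [0.002, -0.026, -1.0]]
wrist_force: [0.5, 0.2, -5.3]
gripper_width: 0.0262
```

>>> step_arm(rows="0 -5 -5 0 0;0 -4 -4 0 0;0 -1 -1 0 0;0 0 0 0 0;0 0 0 0 0")

```text
time_s: 9.1
ee_pos: [0.4748, -0.1483, 0.2403]
tcp_rot: [[-0.041, 0.999, -0.026], [0.999, 0.041, 0.002], [0.003, -0.026, -1.0]]
wrist_force: [0.1, -0.4, -4.4]
gripper_width: 0.0265
```

Run:
```python
from h import *
im,s=snap("wrist","w7");print(s["time_s"],s["ee_pos"],s["tcp_rot"].round(4).tolist(),s["wrist_force"])
```

```text
9.1 [ 0.47478859 -0.14827269  0.24025293] [[-0.0414, 0.9988, -0.026], [0.9991, 0.0415, 0.0015], [0.0026, -0.0259, -0.9997]] [ 0.05411481 -0.40531376 -4.40434432]
```

View pics/w7.png

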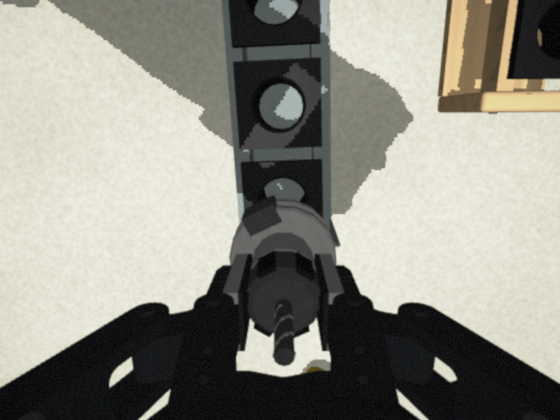

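Run:
```python
from h import *
im,c=load("w7")
for P in [(.4655,-.0768,.095),(.4713,-.1487,.095)]: print(proj(c,P).round(1))
a=np.clip(im[45:225,220:350].astype(float)*2,0,255).astype(np.uint8);cv2.imwrite("pics/w7z.png",cv2.resize(a,None,fx=3,fy=3,interpolation=cv2.INTER_CUBIC))
```

```text
[279.3 104.9]
[283.2 201.3]
```

View pics/w7z.png

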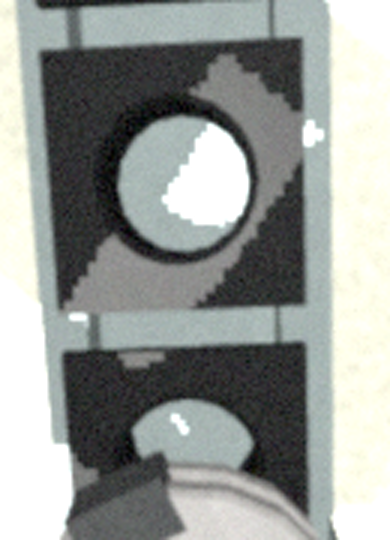

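>>> step_arm(rows="0 0 0 8 0;0 0 0 12 0;0 0 0 12 0;0 0 0 12 0;0 0 0 10 0;0 0 0 6 0;0 0 0 0 0;0 0 0 0 0")

```text
time_s: 9.95
ee_pos: [0.4733, -0.1475, 0.1756]
tcp_rot: [[-0.042, 0.999, -0.026], [0.999, 0.042, 0.002], [0.003, -0.026, -1.0]]
wrist_force: [0.6, -0.7, -4.8]
gripper_width: 0.0264
```

>>> step_arm(rows="0 -1 0 6 0;0 0 0 6 0;0 0 0 6 0;0 0 0 4 0;0 0 0 2 0;0 0 0 0 0;0 0 0 0 0")

```text
time_s: 10.65
ee_pos: [0.4732, -0.1488, 0.1504]
tcp_rot: [[-0.042, 0.999, -0.025], [0.999, 0.042, 0.001], [0.002, -0.025, -1.0]]
wrist_force: [-0.5, -0.4, -4.2]
gripper_width: 0.0264
```

>>> step_arm(rows="0 0 0 3 0;0 0 0 3 0;0 0 0 2 0;0 0 0 0 0;0 0 0 0 0")

```text
time_s: 11.15
ee_pos: [0.4731, -0.1489, 0.142]
tcp_rot: [[-0.042, 0.999, -0.024], [0.999, 0.042, 0.0], [0.002, -0.024, -1.0]]
wrist_force: [0.6, 0.3, -4.6]
gripper_width: 0.0261
```

>>> step_arm(rows="0 0 0 1.5 0;0 0 0 0 0;0 0 0 0 0")

```text
time_s: 11.45
ee_pos: [0.4733, -0.149, 0.141]
tcp_rot: [[-0.042, 0.999, -0.023], [0.999, 0.042, -0.0], [0.001, -0.023, -1.0]]
wrist_force: [-0.2, -0.0, -4.3]
gripper_width: 0.0266
```

>>> step_arm(rows="0 0 0 1.5 0;0 0 0 1.5 0;0 0 0 0 0")

```text
time_s: 11.75
ee_pos: [0.4734, -0.1491, 0.1412]
tcp_rot: [[-0.043, 0.999, -0.022], [0.999, 0.043, -0.001], [-0.0, -0.022, -1.0]]
wrist_force: [0.1, -0.6, -4.5]
gripper_width: 0.0267
```

Run:
```python
from h import *
im,s=snap("wrist","w8");print(s["time_s"],s["ee_pos"],s["wrist_force"])
cv2.imwrite("pics/w8z.png",cv2.resize(np.clip(im[60:360,200:370].astype(float)*2,0,255).astype(np.uint8),None,fx=2,fy=2,interpolation=cv2.INTER_CUBIC))
```

```text
11.75 [ 0.47336415 -0.14907051  0.1411874 ] [ 0.12720558 -0.57609321 -4.51346272]
```

View pics/w8z.png

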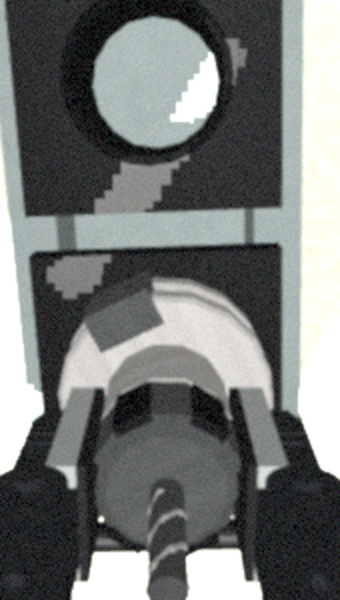

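>>> step_arm(rows="0 0 0 2 0;0 0 0 2 0;0 0 0 2 0")

```text
time_s: 12.1
ee_pos: [0.4735, -0.1493, 0.1406]
tcp_rot: [[-0.044, 0.999, -0.02], [0.999, 0.044, -0.003], [-0.002, -0.02, -1.0]]
wrist_force: [-10.1, 4.7, 21.2]
gripper_width: 0.0262
```

>>> step_arm(rows="0 0 0 0 0;0 0 0 0 0;0.4 0 0 0 0;0.4 0 0 0 0;0.6 0 0 0 0;0.6 0 0 0 0")

```text
time_s: 12.7
ee_pos: [0.4743, -0.1498, 0.1409]
tcp_rot: [[-0.044, 0.999, -0.018], [0.999, 0.044, -0.005], [-0.004, -0.018, -1.0]]
wrist_force: [-0.1, -0.3, 0.3]
gripper_width: 0.0511
```

Run:
```python
from h import *
im,s=snap("wrist","w9");print(s["time_s"],s["ee_pos"],s["wrist_force"],s["gripper_width"])
cv2.imwrite("pics/w9z.png",cv2.resize(np.clip(im[60:360,200:370].astype(float)*2,0,255).astype(np.uint8),None,fx=2,fy=2,interpolation=cv2.INTER_CUBIC))
```

```text
12.7 [ 0.47431821 -0.14979686  0.14091637] [-0.08090281 -0.25778626  0.33476402] 0.05107575813437231
```

View pics/w9z.png

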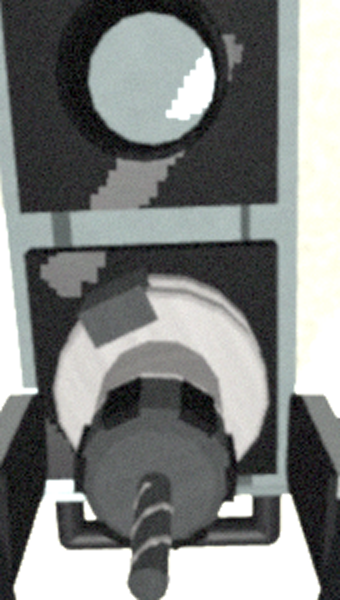

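>>> step_arm(rows="0.8 0 0 -5 0;1 0 0 -15 0;1 0 0 -25 0;1 0 0 -25 0;1 0 0 -20 0;1 0 0 -10 0;1 0 0 0 0;1 0 0 0 0")

```text
time_s: 13.55
ee_pos: [0.4759, -0.1491, 0.2456]
tcp_rot: [[-0.044, 0.999, -0.018], [0.999, 0.044, -0.004], [-0.004, -0.018, -1.0]]
wrist_force: [-0.3, 0.0, -0.2]
gripper_width: 0.0854
```

Run:
```python
from h import *
im,s=snap("wrist","w10");print(s["time_s"],s["ee_pos"],s["tcp_rot"].round(4).tolist(),s["wrist_force"],s["gripper_width"])
snap("scene","s10")
```

```text
13.55 [ 0.47588755 -0.14913304  0.2456214 ] [[-0.0437, 0.9989, -0.0182], [0.999, 0.0436, -0.0044], [-0.0036, -0.0184, -0.9998]] [-0.31405309  0.03769226 -0.16571075] 0.08535952925916261
```

View pics/w10.png

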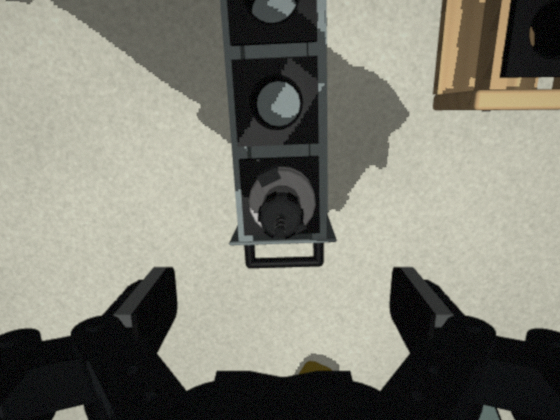

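>>> step_arm(rows="1 12 12 0 0;1 24 23 0 0;1 30 29 0 0;1 30 29 0 0;1 30 29 0 0;1 25 24 0 0;1 14 14 0 0;1 7 7 0 0;1 0 0 0 0;1 0 0 0 0")

```text
time_s: 14.65
ee_pos: [0.6384, 0.0363, 0.2303]
tcp_rot: [[-0.04, 0.999, -0.035], [0.999, 0.04, -0.001], [0.0, -0.035, -0.999]]
wrist_force: [0.5, -0.9, 0.1]
gripper_width: 0.0852
```

>>> step_arm(rows="1 4 5 -3 0;1 5 6 -4 0;1 4 5 -3 0;1 2 3 0 0;1 0 0 0 0;1 0 0 0 0")

```text
time_s: 15.25
ee_pos: [0.6573, 0.0493, 0.2415]
tcp_rot: [[-0.036, 0.999, -0.034], [0.999, 0.036, -0.001], [-0.0, -0.034, -0.999]]
wrist_force: [-0.4, -0.1, -0.7]
gripper_width: 0.0852
```

Run:
```python
from h import *
im,s=snap("wrist","w11");print(s["time_s"],s["ee_pos"],s["tcp_rot"].round(4).tolist(),s["joint_pos"].round(3))
```

```text
15.25 [0.65725375 0.049276   0.24145799] [[-0.0356, 0.9988, -0.0344], [0.9994, 0.0355, -0.0014], [-0.0002, -0.0344, -0.9994]] [-0.101  0.646  1.009 -0.005  1.521 -0.136]
```

View pics/w11.png

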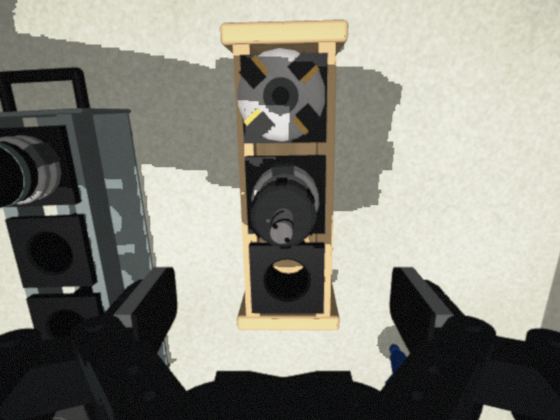

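Run:
```python
from h import *
im,c=load("w11")
for P in [(.6572,-.0197,.095),(.6541,.0522,.095),(.6541,.0522,.183),(.6510,.124,.095),(.651,.124,.157)]: print(proj(c,P).round(1))
a=np.clip(im[30:325,220:350].astype(float)*2,0,255).astype(np.uint8);cv2.imwrite("pics/w11z.png",cv2.resize(a,None,fx=2,fy=2,interpolation=cv2.INTER_CUBIC))
```

```text
[285.9 280.5]
[285.4 196.3]
[281.1 233.4]
[284.8  99.9]
[281.7  96.4]
```

View pics/w11z.png

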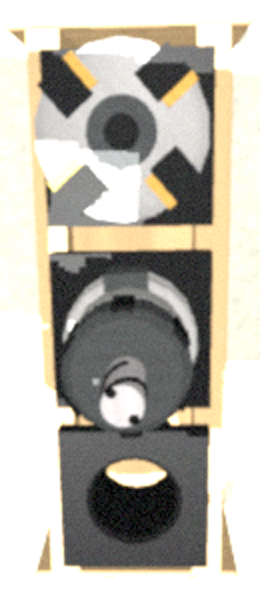

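>>> step_arm(rows="1 1 0 15 0;1 1 0 22 0;1 1 0 20 0;1 0 0 12 0;1 0 0 5 0;1 0 0 0 0;1 0 0 0 0")

```text
time_s: 16.0
ee_pos: [0.6545, 0.0512, 0.1666]
tcp_rot: [[-0.035, 0.999, -0.032], [0.999, 0.035, -0.002], [-0.001, -0.032, -0.999]]
wrist_force: [0.3, 0.2, 0.0]
gripper_width: 0.0857
```

>>> step_arm(rows="1 0.5 0 8 0;1 0.5 0.5 9 0;1 0 0 7 0;1 0 0 3 0;1 0 0 0 0;0.4 0 0 0 0;0.3 0 0 0 0;0.2 0 0 0 0;0 0 0 0 0;0 0 0 0 0;0 0 0 0 0;0 0 0 0 0")

```text
time_s: 17.2
ee_pos: [0.6548, 0.0521, 0.1397]
tcp_rot: [[-0.035, 0.999, -0.028], [0.999, 0.035, -0.002], [-0.001, -0.029, -1.0]]
wrist_force: [-0.7, -0.1, 0.1]
gripper_width: 0.0405
```

>>> step_arm(rows="0 0 0 0 0;0 0 0 -5 0;0 0 0 -12 0;0 0 0 -18 0;0 0 0 -20 0;0 0 0 -20 0;0 0 0 -15 0;0 0 0 -8 0;0 0 0 0 0;0 0 0 0 0")

```text
time_s: 18.2
ee_pos: [0.6562, 0.0526, 0.2396]
tcp_rot: [[-0.035, 0.999, -0.038], [0.999, 0.035, -0.001], [0.0, -0.038, -0.999]]
wrist_force: [-0.1, 0.3, -6.8]
gripper_width: 0.0406
```

Run:
```python
from h import *
im,s=snap("wrist","w12");print(s["time_s"],s["ee_pos"],s["tcp_rot"].round(4).tolist(),s["wrist_force"])
c=cam("wrist",{"ee_pos":np.zeros(3),"tcp_rot":np.eye(3)})
for zz in (27,45,-13,-43): print(zz,proj(c,(0,0,zz/1000)).round(1),proj(c,(.025,0,zz/1000)).round(1))
cv2.imwrite("pics/w12z.png",cv2.resize(np.clip(im[50:390,185:380].astype(float)*2,0,255).astype(np.uint8),None,fx=1.7,fy=1.7,interpolation=cv2.INTER_CUBIC))
```

```text
18.2 [0.65615419 0.05258982 0.23959745] [[-0.0346, 0.9987, -0.0382], [0.9994, 0.0346, -0.0011], [0.0002, -0.0382, -0.9993]] [-0.07092415  0.32220293 -6.8329768 ]
27 [283.  262.1] [283.  209.7]
45 [283.  247.8] [283. 200.]
-13 [283.2 308.1] [283.2 241.4]
-43 [283.4 366.6] [283.3 282.9]
```

View pics/w12z.png

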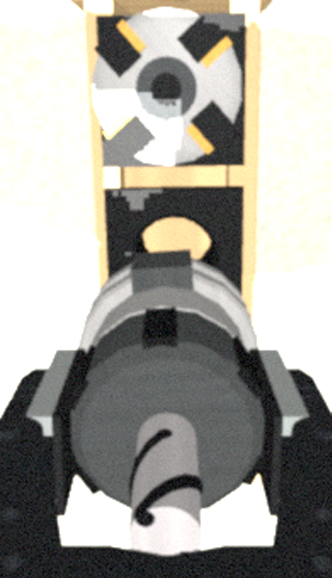

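>>> step_arm(rows="0 -5 -7 0 0;0 -11 -17 0 0;0 -15 -23 0 0;0 -17 -26 0 0;0 -17 -26 0 0;0 -17 -26 0 0;0 -15 -23 0 0;0 -11 -17 0 0;0 -6 -10 0 0;0 -3 -5 0 0;0 0 0 0 0;0 0 0 0 0")

```text
time_s: 19.45
ee_pos: [0.4711, -0.0731, 0.2386]
tcp_rot: [[-0.036, 0.998, -0.051], [0.999, 0.036, 0.003], [0.004, -0.051, -0.999]]
wrist_force: [0.6, -0.5, -6.4]
gripper_width: 0.0402
```

>>> step_arm(rows="0 -2 0.5 6 0;0 -2 1 10 0;0 0 0 12 0;0 0 0 12 0;0 0 0 8 0;0 0 0 4 0;0 0 0 0 0;0 0 0 0 0")

```text
time_s: 20.25
ee_pos: [0.4718, -0.076, 0.1805]
tcp_rot: [[-0.039, 0.998, -0.053], [0.999, 0.039, 0.004], [0.006, -0.053, -0.999]]
wrist_force: [-0.8, 0.1, -6.4]
gripper_width: 0.0404
```

Run:
```python
from h import *
im,s=snap("wrist","w13");print(s["time_s"],s["ee_pos"],s["tcp_rot"].round(4).tolist(),s["wrist_force"])
im,c=load("w13")
for P in [(.4596,-.0053,.095),(.4655,-.0768,.095)]:
    print(proj(c,P).round(1))
    for dx,dy in((-31,-31),(-31,31),(31,31),(31,-31)):
        a=np.radians(4.67);Q=(P[0]+.001*(dx*np.cos(a)-dy*np.sin(a)),P[1]+.001*(dx*np.sin(a)+dy*np.cos(a)),.095);q=proj(c,Q);cv2.circle(im,(int(q[0]),int(q[1])),2,(0,255,0),-1)
cv2.imwrite("pics/w13z.png",cv2.resize(np.clip(im[0:390,185:380].astype(float)*2,0,255).astype(np.uint8),None,fx=1.5,fy=1.5,interpolation=cv2.INTER_CUBIC))
```

```text
20.25 [ 0.47181035 -0.0759696   0.18045507] [[-0.0387, 0.9978, -0.053], [0.9992, 0.0389, 0.0038], [0.0059, -0.0528, -0.9986]] [-0.81645152  0.12407133 -6.39070691]
[274.2 104.5]
[280.  225.3]
```

View pics/w13z.png

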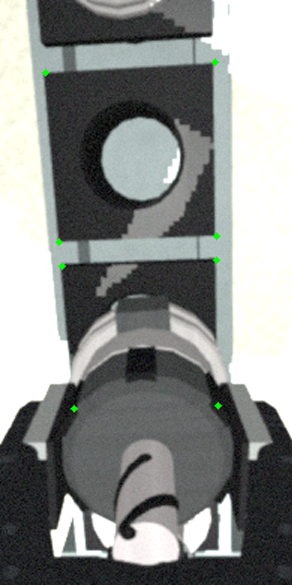

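>>> step_arm(rows="0 -0.5 -1 6 0;0 -0.5 -1 8 0;0 0 0 8 0;0 0 0 5 0;0 0 0 3 0;0 0 0 0 0;0 0 0 0 0")

```text
time_s: 21.0
ee_pos: [0.4682, -0.0772, 0.1486]
tcp_rot: [[-0.039, 0.998, -0.052], [0.999, 0.039, 0.003], [0.005, -0.052, -0.999]]
wrist_force: [-0.3, 0.3, -7.2]
gripper_width: 0.0407
```

>>> step_arm(rows="0 0 0 3 0;0 0 0 3 0;0 0 0 1.5 0;0 0 0 1.5 0;0 0 0 0 0")

```text
time_s: 21.5
ee_pos: [0.4683, -0.0774, 0.1402]
tcp_rot: [[-0.039, 0.998, -0.05], [0.999, 0.039, 0.002], [0.004, -0.05, -0.999]]
wrist_force: [-0.9, -0.2, -4.9]
gripper_width: 0.0406
```

>>> step_arm(rows="0 0 0 2 0;0 0 0 2 0;0 0 0 2 0")

```text
time_s: 21.8
ee_pos: [0.4683, -0.0774, 0.1399]
tcp_rot: [[-0.04, 0.998, -0.048], [0.999, 0.04, 0.001], [0.002, -0.048, -0.999]]
wrist_force: [-10.1, 2.8, 17.3]
gripper_width: 0.0403
```

>>> step_arm(rows="0 0 0 3 0;0 0 0 3 0;0 0 0 3 0;0 0 0 3 0;0 0 0 3 0;0 0 0 3 0")

```text
time_s: 22.4
ee_pos: [0.468, -0.0773, 0.1396]
tcp_rot: [[-0.043, 0.998, -0.041], [0.999, 0.042, -0.005], [-0.003, -0.041, -0.999]]
wrist_force: [-14.6, 5.1, 29.1]
gripper_width: 0.0406
```

>>> step_arm(rows="0 0 0 3 0;0 0 0 3 0;0 0 0 3 0;0 0 0 3 0;0 0 0 3 0;0 0 0 3 0;0 0 0 3 0;0 0 0 3 0")

```text
time_s: 23.2
ee_pos: [0.4676, -0.0772, 0.1395]
tcp_rot: [[-0.045, 0.998, -0.032], [0.999, 0.045, -0.012], [-0.011, -0.032, -0.999]]
wrist_force: [-14.2, 4.8, 29.8]
gripper_width: 0.0403
```

Run:
```python
from h import *
im,s=snap("wrist","w14");print(s["time_s"],s["ee_pos"],s["tcp_rot"].round(4).tolist(),s["wrist_force"],s["ft_torque"])
cv2.imwrite("pics/w14z.png",cv2.resize(np.clip(im[0:390,185:380].astype(float)*2,0,255).astype(np.uint8),None,fx=1.5,fy=1.5,interpolation=cv2.INTER_CUBIC))
```

```text
23.2 [ 0.46758533 -0.07723503  0.13948169] [[-0.0452, 0.9985, -0.0317], [0.9989, 0.0448, -0.0122], [-0.0108, -0.0322, -0.9994]] [-14.23723698   4.75341542  29.83192452] [ 0.92734844  2.3225914  -0.08487717]
```

View pics/w14z.png

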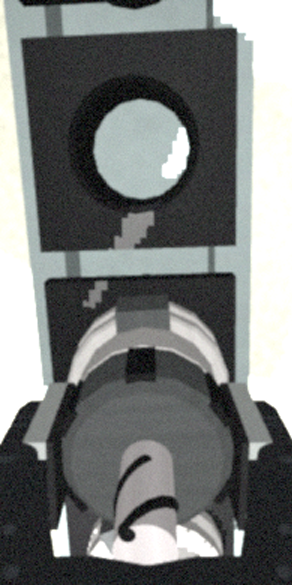

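>>> step_arm(rows="0 0 0 0 0;0 0 0 0 0;0.55 0 0 0 0;0.6 0 0 0 0;0.7 0 0 0 0;0.7 0 0 0 0")

```text
time_s: 23.85
ee_pos: [0.469, -0.0778, 0.141]
tcp_rot: [[-0.045, 0.999, -0.027], [0.999, 0.045, -0.014], [-0.013, -0.027, -1.0]]
wrist_force: [0.4, 0.4, 0.1]
gripper_width: 0.0598
```

Run:
```python
from h import *
im,s=snap("wrist","w15");print(s["time_s"],s["ee_pos"],s["tcp_rot"].round(4).tolist(),s["wrist_force"],s["gripper_width"])
cv2.imwrite("pics/w15z.png",cv2.resize(np.clip(im[0:390,185:380].astype(float)*2,0,255).astype(np.uint8),None,fx=1.5,fy=1.5,interpolation=cv2.INTER_CUBIC))
```

```text
23.85 [ 0.46897759 -0.07777814  0.1410003 ] [[-0.0452, 0.9986, -0.0267], [0.9989, 0.0448, -0.0142], [-0.013, -0.0273, -0.9995]] [0.41402303 0.39199087 0.05663444] 0.05984483174880126
```

View pics/w15z.png

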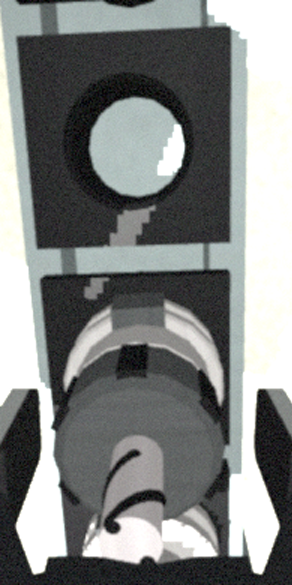

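>>> step_arm(rows="0.8 0 0 -5 0;1 0 0 -15 0;1 0 0 -25 0;1 0 0 -25 0;1 0 0 -20 0;1 0 0 -10 0;1 0 0 0 0;1 0 0 0 0")

```text
time_s: 24.7
ee_pos: [0.4715, -0.0762, 0.2456]
tcp_rot: [[-0.045, 0.999, -0.027], [0.999, 0.045, -0.014], [-0.013, -0.028, -1.0]]
wrist_force: [0.2, -0.7, -0.5]
gripper_width: 0.0856
```

Run:
```python
from h import *
im,s=snap("wrist","w16");print(s["time_s"],s["ee_pos"],s["tcp_rot"].round(4).tolist(),s["wrist_force"],s["gripper_width"])
d=np.array([.651,.124,.2456])-s["ee_pos"];print((s["tcp_rot"].T@d*1000).round(1))
```

```text
24.7 [ 0.47145033 -0.07620314  0.24557975] [[-0.0451, 0.9986, -0.0274], [0.9989, 0.0447, -0.0139], [-0.0127, -0.028, -0.9995]] [ 0.21795127 -0.66394447 -0.52699768] 0.08563097102616066
[191.9 188.3  -7.7]
```

View pics/w16.png

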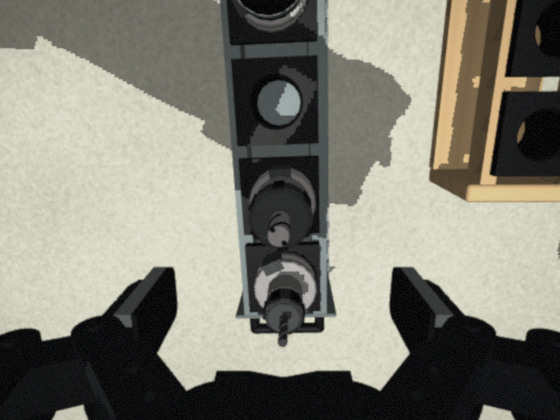

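>>> step_arm(rows="1 29 29 -2 0.5;1 29 29 -2 0.5;1 29 29 -2 0.5;1 29 29 -2 0.5;1 29 29 -2 0.5;1 28 28 0 0;1 0 0 0 0;1 0 0 0 0")

```text
time_s: 25.55
ee_pos: [0.6447, 0.1072, 0.2365]
tcp_rot: [[0.003, 0.999, -0.044], [1.0, -0.004, -0.013], [-0.013, -0.043, -0.999]]
wrist_force: [0.5, -1.2, 1.1]
gripper_width: 0.0858
```

Run:
```python
from h import *
im,s=snap("wrist","w17");print(s["time_s"],s["ee_pos"],s["tcp_rot"].round(4).tolist(),s["wrist_force"],s["gripper_width"])
d=np.array([.651,.124,.139])-s["ee_pos"];print((s["tcp_rot"].T@d*1000).round(1))
```

```text
25.55 [0.64470149 0.1072064  0.23647931] [[0.0034, 0.999, -0.0435], [0.9999, -0.004, -0.013], [-0.0132, -0.0435, -0.999]] [ 0.49446641 -1.16712146  1.13099926] 0.08577480051055524
[18.1 10.5 96.9]
```

View pics/w17.png

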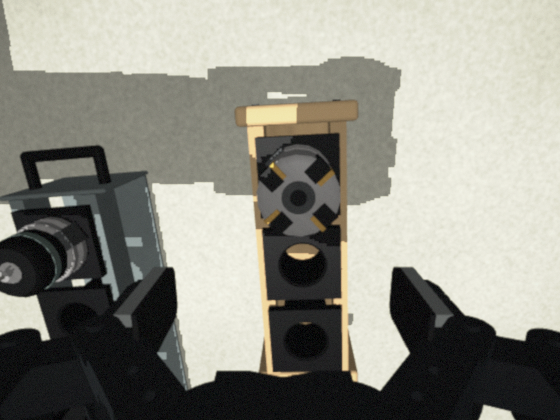

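Run:
```python
from h import *
im,c=load("w17")
print(onplane(c,(299,198),.157),onplane(c,(302,267),.095),onplane(c,(304.5,340),.095),proj(c,(.651,.124,.157)))
```

```text
[0.65077752 0.12403546 0.157     ] [0.65383471 0.05075275 0.095     ] [ 0.6567168  -0.01800281  0.095     ] [299.37912893 198.06101088]
```

>>> step_arm(rows="1 5 3 10 0;1 6 3 16 0;1 4 3 16 0;1 2 1 10 0;1 0 0 5 0;1 0 0 0 0;1 0 0 0 0")

```text
time_s: 26.3
ee_pos: [0.6503, 0.12, 0.1761]
tcp_rot: [[0.009, 0.999, -0.045], [1.0, -0.01, -0.013], [-0.013, -0.044, -0.999]]
wrist_force: [0.3, -0.6, 0.5]
gripper_width: 0.0852
```

>>> step_arm(rows="1 2 1 9 0;1 2 1 10 0;1 0.5 0 9 0;1 0 0 5 0;1 0 0 2 0;1 0 0 0 0;1 0 0 0 0")

```text
time_s: 27.0
ee_pos: [0.6511, 0.1241, 0.1388]
tcp_rot: [[0.01, 0.999, -0.043], [1.0, -0.01, -0.013], [-0.013, -0.043, -0.999]]
wrist_force: [0.0, 0.3, 0.1]
gripper_width: 0.0855
```

>>> step_arm(rows="1 0 0 -1.5 0;0.5 0 0 0 0;0.5 0 0 0 0;0.3 0 0 0 0;0 0 0 0 0;0 0 0 0 0;0 0 0 0 0;0 0 0 0 0;0 0 0 0 0", grip_force=70)

```text
time_s: 27.9
ee_pos: [0.6514, 0.1241, 0.1421]
tcp_rot: [[0.01, 0.999, -0.041], [1.0, -0.01, -0.013], [-0.013, -0.041, -0.999]]
wrist_force: [-0.7, -0.4, -0.0]
gripper_width: 0.0487
```

>>> step_arm(rows="0 0 0 0 0;0 0 0 -5 0;0 0 0 -12 0;0 0 0 -18 0;0 0 0 -20 0;0 0 0 -20 0;0 0 0 -15 0;0 0 0 -8 0;0 0 0 0 0;0 0 0 0 0")

```text
time_s: 28.9
ee_pos: [0.6536, 0.1255, 0.2398]
tcp_rot: [[0.01, 0.998, -0.055], [1.0, -0.01, -0.013], [-0.013, -0.055, -0.998]]
wrist_force: [-0.0, 0.2, -7.4]
gripper_width: 0.0483
```

Run:
```python
from h import *
im,s=snap("wrist","w18");print(s["time_s"],s["ee_pos"],s["tcp_rot"].round(4).tolist(),s["wrist_force"],s["gripper_width"])
d=np.array([.4596,-.0053,.24])-s["ee_pos"];print((s["tcp_rot"].T@d*1000).round(1))
c=cam("wrist",{"ee_pos":np.zeros(3),"tcp_rot":np.eye(3)})
t=np.linspace(0,2*np.pi,200)
for zz,r in((47.1,25),(29,25),(-15,25)):
    q=np.array([proj(c,(.001*r*np.cos(a),.001*r*np.sin(a),zz/1000)) for a in t]);print(zz,q.min(0).round(1),q.max(0).round(1),proj(c,(0,0,zz/1000)).round(1))
```

```text
28.9 [0.65359045 0.12547817 0.2398456 ] [[0.0096, 0.9984, -0.0549], [0.9999, -0.0103, -0.0129], [-0.0135, -0.0548, -0.9984]] [-0.02586674  0.20612675 -7.41919172] 0.048251688809285556
[-132.6 -192.4   12.2]
47.1 [234.3 199. ] [331.5 290.2] [282.9 246.3]
29 [229.2 208.6] [336.7 308.2] [283.  260.4]
-15 [210.9 243.6] [355.2 371.9] [283.1 311.2]
```

View pics/w18.png

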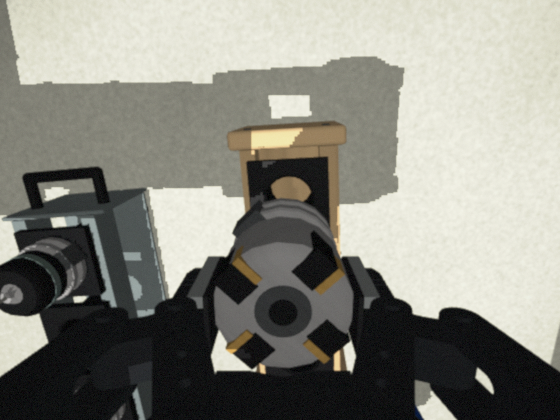

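>>> step_arm(rows="0 -8 -4 0 0;0 -16 -11 0 0;0 -20 -18 0 0;0 -20 -24 0 0;0 -18 -27 0 0;0 -15 -27 0 0;0 -12 -25 0 0;0 -8 -20 0 0;0 -5 -13 0 0;0 -3 -6 0 0;0 0 0 0 0;0 0 0 0 0")

```text
time_s: 30.15
ee_pos: [0.4645, -0.0061, 0.2453]
tcp_rot: [[0.012, 0.998, -0.066], [1.0, -0.013, -0.014], [-0.014, -0.065, -0.998]]
wrist_force: [0.4, -0.2, -7.1]
gripper_width: 0.0485
```

```bash
cat > ck.py <<'E'
from h import *
import sys
fn=sys.argv[1]
im,s=snap("wrist",fn);print(s["time_s"],s["ee_pos"].round(4),s["tcp_rot"].round(4).tolist(),s["wrist_force"].round(1),s["gripper_width"])
im,c=load(fn);R=s["tcp_rot"];z=R[:,2]
F=s["ee_pos"]+z*.047;T=np.array([.4596,-.0053,.095]);print("flange bottom",F.round(4))
d=T-F;print("to go in tool axes mm",(R.T@d*1000).round(1))
for P in [(.4596,-.0053,.095),(.4538,.0662,.095)]:
    print(proj(c,P).round(1))
    for dx,dy in((-31,-31),(-31,31),(31,31),(31,-31)):
        a=np.radians(4.67);Q=(P[0]+.001*(dx*np.cos(a)-dy*np.sin(a)),P[1]+.001*(dx*np.sin(a)+dy*np.cos(a)),.095);q=proj(c,Q);cv2.circle(im,(int(q[0]),int(q[1])),2,(0,255,0),-1)
cv2.imwrite("pics/"+fn+"z.png",cv2.resize(np.clip(im[0:390,170:400].astype(float)*2,0,255).astype(np.uint8),None,fx=1.5,fy=1.5,interpolation=cv2.INTER_CUBIC))
E
python3 ck.py w19
```

```text
30.15 [ 0.4645 -0.0061  0.2453] [[0.0117, 0.9978, -0.0656], [0.9998, -0.0127, -0.0136], [-0.0144, -0.0655, -0.9978]] [ 0.4 -0.2 -7.1] 0.04850908833277567
flange bottom [ 0.4614 -0.0067  0.1984]
to go in tool axes mm [  2.9   4.9 103.3]
[289.1 195.5]
[280.4 100.9]
```

View pics/w19z.png

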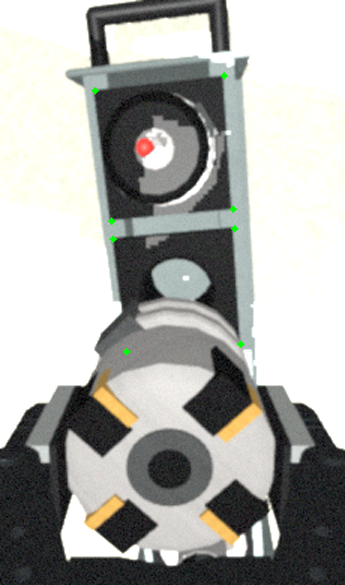

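>>> step_arm(rows="0 1 2 6 0;0 1 2 11 0;0 1 1 13 0;0 0 0 13 0;0 0 0 9 0;0 0 0 5 0;0 0 0 0 0;0 0 0 0 0")

```text
time_s: 31.0
ee_pos: [0.4675, -0.0023, 0.1811]
tcp_rot: [[0.009, 0.998, -0.069], [1.0, -0.01, -0.013], [-0.013, -0.068, -0.998]]
wrist_force: [0.5, -0.7, -7.7]
gripper_width: 0.0484
```

```bash
python3 ck.py w20
```

```text
31.0 [ 0.4675 -0.0023  0.1811] [[0.0092, 0.9976, -0.0685], [0.9999, -0.0101, -0.0126], [-0.0132, -0.0684, -0.9976]] [ 0.5 -0.7 -7.7] 0.04841517688347572
flange bottom [ 0.4643 -0.0029  0.1342]
to go in tool axes mm [-1.9 -2.  39.5]
[279.7 226.2]
[267.8 106.5]
```

View pics/w20z.png

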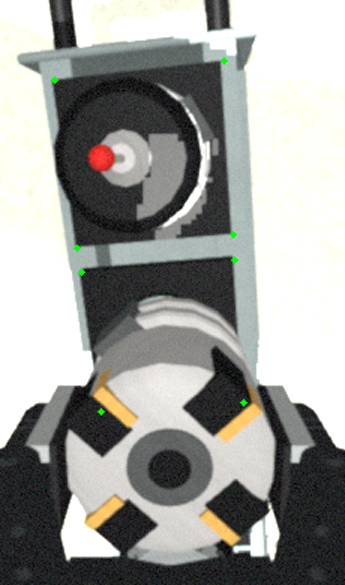

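>>> step_arm(rows="0 -1 -1 6 0;0 -1 -1 7 0;0 0 0 7 0;0 0 0 5 0;0 0 0 3 0;0 0 0 0 0;0 0 0 0 0")

```text
time_s: 31.75
ee_pos: [0.4637, -0.0051, 0.1517]
tcp_rot: [[0.009, 0.998, -0.067], [1.0, -0.01, -0.013], [-0.014, -0.066, -0.998]]
wrist_force: [-0.2, -0.2, -7.2]
gripper_width: 0.0485
```

```bash
python3 ck.py w21
```

```text
31.75 [ 0.4637 -0.0051  0.1517] [[0.0094, 0.9977, -0.0666], [0.9999, -0.0103, -0.0131], [-0.0138, -0.0665, -0.9977]] [-0.2 -0.2 -7.2] 0.048460908322302765
flange bottom [ 0.4606 -0.0057  0.1048]
to go in tool axes mm [ 0.5 -0.3  9.8]
[282.3 238.8]
[268.7 100.4]
```

>>> step_arm(rows="0 0 0 3 0;0 0 0 3 0;0 0 0 2 0;0 0 0 1 0;0 0 0 0 0")

```text
time_s: 32.3
ee_pos: [0.4633, -0.0052, 0.1427]
tcp_rot: [[0.009, 0.998, -0.065], [1.0, -0.01, -0.013], [-0.014, -0.065, -0.998]]
wrist_force: [-0.7, 0.5, -5.7]
gripper_width: 0.0482
```

>>> step_arm(rows="0 0 0 2 0;0 0 0 2 0;0 0 0 3 0;0 0 0 3 0;0 0 0 3 0;0 0 0 3 0;0 0 0 3 0;0 0 0 3 0")

```text
time_s: 33.1
ee_pos: [0.463, -0.0053, 0.1422]
tcp_rot: [[0.006, 0.998, -0.056], [1.0, -0.007, -0.019], [-0.019, -0.056, -0.998]]
wrist_force: [-13.1, 2.9, 27.2]
gripper_width: 0.0483
```

>>> step_arm(rows="0 0 0 3 0;0 0 0 3 0;0 0 0 3 0;0 0 0 3 0;0 0 0 3 0;0 0 0 3 0;0 0 0 3 0;0 0 0 3 0;0 0 0 3 0;0 0 0 3 0;0 0 0 3 0;0 0 0 3 0")

```text
time_s: 34.3
ee_pos: [0.4623, -0.0052, 0.1419]
tcp_rot: [[0.003, 0.999, -0.04], [1.0, -0.004, -0.027], [-0.027, -0.04, -0.999]]
wrist_force: [-14.5, 1.9, 26.8]
gripper_width: 0.0485
```

```bash
python3 ck.py w22
```

```text
34.3 [ 0.4623 -0.0052  0.1419] [[0.0029, 0.9992, -0.0404], [0.9996, -0.004, -0.0269], [-0.027, -0.0403, -0.9988]] [-14.5   1.9  26.8] 0.048481986294824225
flange bottom [ 0.4604 -0.0064  0.0949]
to go in tool axes mm [ 1.1 -0.8 -0.1]
[281.3 244.4]
[267.7  98.3]
```

View pics/w22z.png

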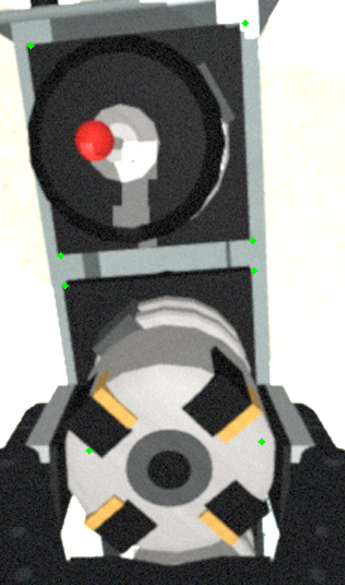

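>>> step_arm(rows="0 0 0 3 0;0 0 0 3 0;0 0 0 3 0;0 0 0 3 0;0 0 0 3 0;0 0 0 3 0;0 0 0 3 0;0 0 0 3 0;0 0 0 3 0;0 0 0 3 0;0 0 0 0 0;0 0 0 0 0")

```text
time_s: 35.55
ee_pos: [0.4616, -0.0049, 0.1428]
tcp_rot: [[0.001, 1.0, -0.027], [0.999, -0.002, -0.033], [-0.033, -0.027, -0.999]]
wrist_force: [-0.7, -0.5, -8.6]
gripper_width: 0.0483
```

>>> step_arm(rows="0.65 0 0 0 0;0.7 0 0 0 0;0.8 0 0 0 0;0.8 0 0 0 0")

```text
time_s: 35.95
ee_pos: [0.4635, -0.0055, 0.1441]
tcp_rot: [[0.001, 1.0, -0.022], [0.999, -0.002, -0.034], [-0.034, -0.022, -0.999]]
wrist_force: [0.2, -0.4, -0.8]
gripper_width: 0.0683
```

```bash
python3 ck.py w23
```

```text
35.95 [ 0.4635 -0.0055  0.1441] [[0.0013, 0.9998, -0.0219], [0.9994, -0.002, -0.0342], [-0.0342, -0.0218, -0.9992]] [ 0.2 -0.4 -0.8] 0.06827302933855756
flange bottom [ 0.4625 -0.0071  0.0972]
to go in tool axes mm [ 1.9 -2.8  2.2]
[277.5 241.5]
[263.7  96.7]
```

View pics/w23z.png

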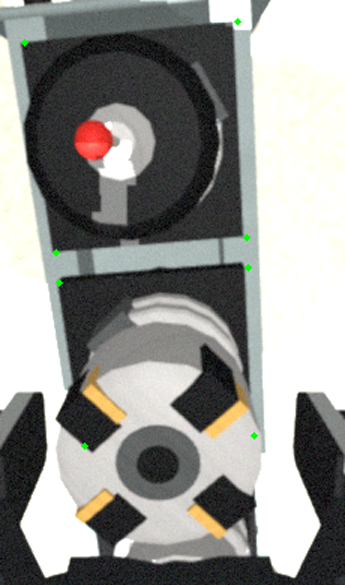

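>>> step_arm(rows="0.9 0 0 -5 0;1 0 0 -12 0;1 0 0 -20 0;1 0 0 -25 0;1 0 0 -25 0;1 0 0 -25 0;1 0 0 -15 0;1 -10 0 -10 0;1 -20 0 0 0;1 -20 0 0 0;1 0 0 0 0;1 0 0 0 0")

```text
time_s: 37.2
ee_pos: [0.4662, -0.0538, 0.2916]
tcp_rot: [[0.001, 1.0, -0.02], [0.999, -0.002, -0.035], [-0.035, -0.02, -0.999]]
wrist_force: [-0.2, -0.0, -0.7]
gripper_width: 0.0851
```

```bash
python3 ck.py w24;  python3 - <<'E'
from h import *
snap("scene","s24");snap("top","t24")
for n in("s24","t24"):
    im=cv2.imread(f"pics/{n}.png");cv2.imwrite(f"pics/{n}b.png",np.clip(im.astype(float)*1.5,0,255).astype(np.uint8))
E
```

```text
37.2 [ 0.4662 -0.0538  0.2916] [[0.001, 0.9998, -0.0202], [0.9994, -0.0017, -0.035], [-0.0351, -0.0201, -0.9992]] [-0.2 -0.  -0.7] 0.08511999044701389
flange bottom [ 0.4652 -0.0554  0.2446]
to go in tool axes mm [ 55.3  -2.7 147.9]
[279.7 125.1]
[272.1  34.7]
```

View pics/w24.png

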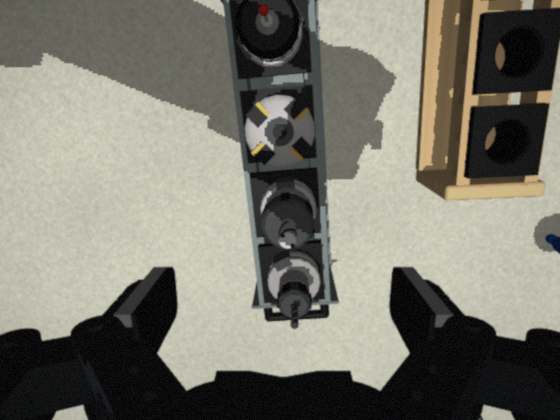

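View pics/s24b.png

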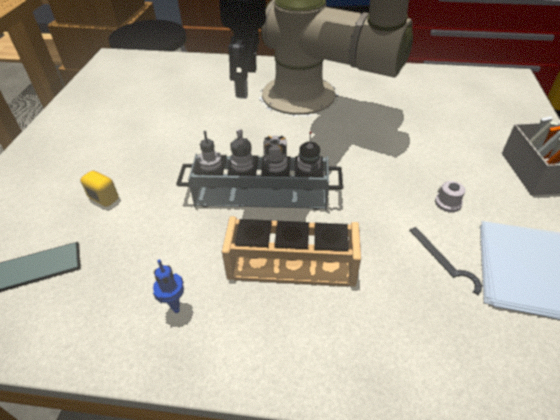

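View pics/t24b.png

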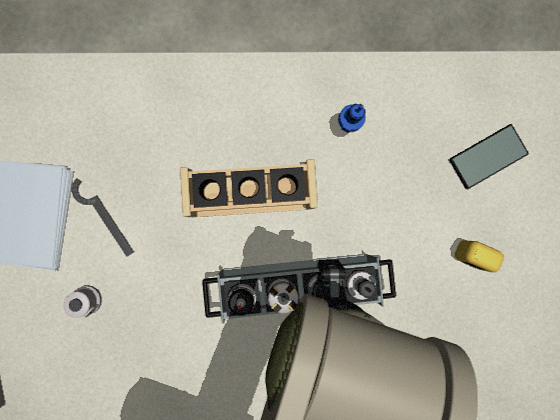

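Run:
```python
from h import *
im=cv2.imread("pics/s24.png");cv2.imwrite("pics/s24z.png",cv2.resize(np.clip(im[125:215,175:345].astype(float)*1.6,0,255).astype(np.uint8),None,fx=4.6,fy=4.6,interpolation=cv2.INTER_CUBIC))
im=cv2.imread("pics/w24.png");cv2.imwrite("pics/w24y.png",cv2.resize(np.clip(im[80:330,235:345].astype(float)*1.9,0,255).astype(np.uint8),None,fx=2.4,fy=2.4,interpolation=cv2.INTER_CUBIC))
```

```text
(no output)
```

View pics/s24z.png

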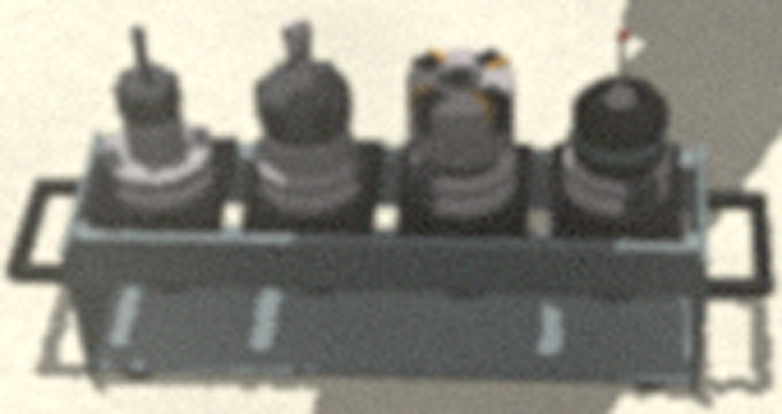

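View pics/w24y.png

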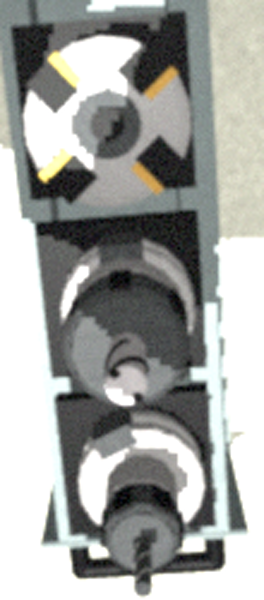

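Run:
```python
from h import *
_,c=load("w24");s=cam("scene")
for n,a,b in(("drill",(205,131.5),(294.6,325.8)),("end",(239.8,130.4),(287.9,237.5)),("face",(275.4,142),(279.6,132))):
    X,e=tri([ray(s,a),ray(c,b)]);print(n,X.round(4),np.round(e,4))
```

```text
drill [ 0.4728 -0.1478  0.1799] [0.0009 0.0009]
end [ 0.4675 -0.075   0.1839] [0.0002 0.0002]
face [ 0.4612 -0.0045  0.1564] [0.0011 0.0011]
```

```bash
python3 -c "
from rig import manip
print(manip.finish_job(), manip.observe()['time_s'])"
```

```text
the job is handed in; nothing more can be done
the job is handed in; nothing more can be done
```

The three cutters now stand in the carrier's free pockets in the stand's order, left to right from the robot: face mill, end mill, drill. The probe is in the leftmost pocket, untouched. I handed the job in at about 37 s.

**Checks after the last placing:**
- **Tool heights:** tops triangulated from the scene and wrist views came to 0.180 m (drill), 0.184 m (end mill) and 0.156 m (face mill). Fully home would give 0.182, 0.183 and 0.157 m.
- **Position:** the tops lie within about 2.6 mm of the pocket centres measured earlier, and all the flanges look seated in the images.
- **Forces:** the largest wrist force I read was about 34 N, when pressing the tools home. The gripper was open and clear of everything when I handed in.

**What was less than ideal:**
- **Gripper tilt:** the gripper slowly tilted as it moved, up to about 4°. I compensated for this and partly straightened it by pressing each tool onto its seat.
- **Face mill release:** the arm eased up about 1 mm just before the jaws opened, so the face mill may have settled by up to that much when released.
- **Pocket height:** the two-view height of the third carrier pocket came to 92–94 mm against the stated 95. Some corners of the fourth pocket were hard to read and gave 88–102 mm. I relied on the contact force for the final depth.

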